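# Unstack the tea-time crockery onto its own underplates

### The arm

A 6-joint arm with a two-finger parallel gripper is mounted at the origin on the work surface. World frame = base frame: x ahead of the robot, y to its left, z up, the work surface at z = 0. Lengths are in m, angles in degrees, forces in N, time in s.
With the tool pointing down it reaches from about 0.35 to 0.875 m from the base axis. Payload 4.2 kg.
Tool frame: the origin (TCP) lies between the finger pads; the fingertips stand 14 mm ahead of it and the grasp point (between the pads) lies 5 mm behind it; z points along the fingers, y is the line along which they close (so a half turn about z gives the same grasp; the last joint's range is limited). The gripper opens to 87 mm and grips with 3 to 60 N. Pads are 19 mm wide; open, the fingers measure 117 mm over their backs; the gripper's body (75 mm by 190 mm) begins 51 mm behind the grasp point.
Start: joints at [-60.069, 22.042, 0.453, 0, -68.411, -14.817], TCP at [0.163, -0.603, 0.237] pointing down, gripper open.
Joint ranges: [-179.83, 179.83], [-69.29, 118.12], [-61.27, 80.66], [-181.25, 117.63], [-171.15, -9.14], [-177.46, 177.46]. Speed limits (degrees/s): [159.86, 159.86, 180, 180, 180, 180].

### API

Orientations are given as a 3x3 rotation matrix whose columns are the frame's x, y, z axes.
In Python, from station import * gives the robot as it stands. The module is installed in compiled form; this text tells all that it offers.
- The arm moves only by the tool play_rows, never from a script. Its argument "steps" is a list of rows, each an object of numbers: "ax", "ay", "az": the turn, a rotation vector about the tool's x, y, z in degrees; "dx", "dy", "dz": the shift along the tool's x, y, z in mm; "claw": the finger opening in mm, from 0 to 87. A call has 1 to 20 rows; each row shifts and turns the commanded pose from where the row before left it, along the tool's axes as they then stand; what a row does not reach is not made up. A row lasts 1/10 s, in which the tool goes at most 50 mm and 8.59 degrees, less where a joint would pass 70% of its speed; a pose out of reach is approached as far as the arm can. A call with a gripper value outside its range is refused whole. The fingers move at their own pace and stop on an object; the grip force is fixed at half the most. Time passes only in rows, so rows that do not move let the fingers close. It gives the time, the measured TCP pose, the force, the opening and the grip force at its end, in the units of the state.
- sense(): the state, without advancing time (a new reading comes with each control period).
- capture(name): name is "scene" or "top" or "wrist"; returns a dict with "frame" (420x560x3 uint8, blue, green, red), "range_z" (420x560 float32, m along the optical axis (not along the pixel's ray), 0 where there is no reading), "fx", "fy", "cx", "cy" (pixels), "xyz" and "rotation" of the camera in the world. Camera axes: x right, y down, z forward; pixel columns grow to the right and rows downward; lengths in m; the calibration is good to about 2 mm. A picture is of the moment at which its call begins.
- finish_job(): hands the job in; it is judged then, once.
The state is a dict: "time_s": time; "joints": joint angles; "joint_velocities": joint speeds; "effort": joint torques, N m; "tcp_pos": TCP position; "ee_rot": TCP orientation; "wrist_force": force on the tool from outside, world axes, zero at the start; "moment": the same for the moment, N m; "gripper_width": opening from 0.0 (shut) to 1.0 (fully open); "gripper_force": force on a finger pad.
Only numpy, scipy, OpenCV 4.12 (cv2) and the standard library are available. Lean on these libraries where they do the work, as an engineer would, in place of code of your own. Each camera call takes 0.05 s, during which the arm holds its last target. There are 200 camera calls.

### The job

Lay the tea things: take the stack on the round wooden board apart and set each piece down gently, without dropping it, on the underplate of its own colour, in the middle and flat on the bottom of the plate - the green tea tin and the blue-lidded sugar box lying lengthwise in their long dishes, the amber-lidded honey pot and the cherry-red-lidded jam pot on their saucers. Keep every piece upright, and leave the teapot and the tea bowl between the plates where they stand.

Things in the scene. Friction and masses are not known exactly. Their poses are not given: they have to be found in the camera images.
- tea_tin: flat closed tin of tea, dark green with a thin brass line, 100 x 46 x 26 mm (x, y, z). At the start it is the top of the stack, lying across the lids of both pots, its length along the sugar box's. Origin: centre of its underside; x along its length, z up. About 0.11 kg.
- honey_pot: closed round porcelain pot, white with an amber band and a flat amber lid, diameter 58 mm, height 56 mm. At the start it stands on one end of the sugar box's lid, next to the jam pot (centres about 73 mm apart along the box; which end varies), partly under the tea tin. Origin: centre of its underside; z up. About 0.19 kg. The lid stays on.
- jam_pot: closed round porcelain pot like the honey pot, but with a cherry-red band and lid, diameter 58 mm, height 56 mm, on the other end of the sugar box's lid. Origin: centre of its underside; z up. About 0.19 kg. The lid stays on.
- sugar_box: long closed porcelain box for lump sugar, white with a flat cobalt-blue lid, 146 x 62 x 44 mm (x, y, z). At the start it is the bottom of the stack and stands on a fixed round wooden board of 180 mm diameter and 10 mm thickness. Origin: centre of its underside; x along its length, z up. About 0.32 kg. The lid stays on.
- tin_dish: place of the tea tin: green rectangular dish fixed on the table, 136 x 80 mm outside, rim 12 mm high and 5 mm thick, flat inner floor 126 x 70 mm at 5 mm above the table, with a white rectangle in its middle. Origin: centre of its underside; x along its length, z up.
- honey_saucer: place of the honey pot: round amber saucer fixed on the table, 120 mm across its rim, 12 mm high, flat inner floor about 84 mm across at 5 mm above the table, with a small white disc in its middle. Origin: centre of its underside; z up.
- jam_saucer: place of the jam pot: round cherry-red saucer, otherwise like the honey saucer (120 mm across, 12 mm high, floor at 5 mm). Origin: centre of its underside; z up.
- sugar_dish: place of the sugar box: cobalt-blue rectangular dish fixed on the table, 184 x 94 mm outside, rim 12 mm high and 5 mm thick, flat inner floor 174 x 84 mm at 5 mm above the table, with a white rectangle in its middle. Origin: centre of its underside; x along its length, z up.
- tea_bowl: empty white tea bowl with red lozenges, 100 mm across the rim, 56 mm high, standing loose in the midst of the plates and the board; not to be moved. Origin: centre of its underside.
- teapot: white porcelain teapot, belly 150 mm across, 145 mm high, spout along its +x and handle along -x (260 mm over both), standing loose to the robot's right, beyond the plates; not to be moved. Origin: centre of its underside.

How it is judged:
By the outcome, as a careful person would: the job done as asked, in the order asked, and still so for the second after the job is handed in, with the robot touching nothing.
It also fails if it takes over 136 s, if anything falls off the work surface, if the arm or the gripper's body presses on something with over 40 N, if the wrist force passes 120 N, or if a joint passes its speed limit or range.

## Working session

There is one attempt and no reset: what is moved stays moved. The work goes in short steps, Python scripts to look and compute and a tool call to move; the robot and the scene stay as the last step left them, time stands still between calls to the robot, and variables do not carry over. Pictures are saved under pics/ and viewed, at most 14 in all, crops included, and the job is handed in when it is done.

Besides the shell and the picture viewer there is one more tool, called after "Emit:" as name(argument=value, ...) on one line, values as JSON. play_rows: Moves the arm, as the interface text tells. Its arguments: {"type":"object","properties":{"steps":{"type":"array"}},"required":["steps"]}

```bash
mkdir -p pics; python3 - <<'E'
from station import *
import cv2,pickle
s=sense();print(s)
for n in("top","scene"):
    c=capture(n);cv2.imwrite(f"pics/{n}0.png",c["frame"]);pickle.dump(c,open(n+".pkl","wb"));print(n,c["xyz"],c["rotation"],c["fx"],c["cx"],c["cy"])
E
```

```text
{'time_s': 0.0, 'joints': array([-6.00693579e+01,  2.20895728e+01,  3.80271671e-01, -2.72154197e-02,
       -6.84124427e+01, -1.48173227e+01]), 'joint_velocities': array([-0.01696184, -0.04106201, -0.02003731,  0.0930945 ,  0.10708268,
       -0.00285136]), 'effort': array([ 1.90193721e-03, -3.90665495e+01,  1.87404388e+01,  4.21988636e+00,
        1.09681115e-02, -1.86301318e-04]), 'tcp_pos': array([ 0.16282498, -0.60282402,  0.23548006]), 'ee_rot': array([[-9.65457680e-01, -2.60559033e-01, -6.77393144e-04],
       [-2.60559887e-01,  9.65455485e-01,  2.06178401e-03],
       [ 1.16776478e-04,  2.16706669e-03, -9.99997645e-01]]), 'wrist_force': array([-0.87803958,  0.63009907,  0.35859588]), 'moment': array([-0.00652404, -0.01666731, -0.00268215]), 'gripper_force': 0.0, 'gripper_width': 0.9994814752798344}
top [ 0.28713038 -0.09954464  1.4229384 ] [[ 0.00221324 -0.98563533  0.16887304]
 [-0.99993928 -0.0040043  -0.01026608]
 [ 0.01079483 -0.16884007 -0.98558435]] 539.4401729643788 273.4735348494968 209.08515550823574
scene [1.2457195  0.02806385 1.10657865] [[-0.17666934  0.78312611 -0.59623942]
 [ 0.98411445  0.15132123 -0.09284735]
 [ 0.0175125  -0.60317111 -0.79741954]] 477.3883200177168 284.8329473972752 198.39165776319697
```

View pics/top0.png

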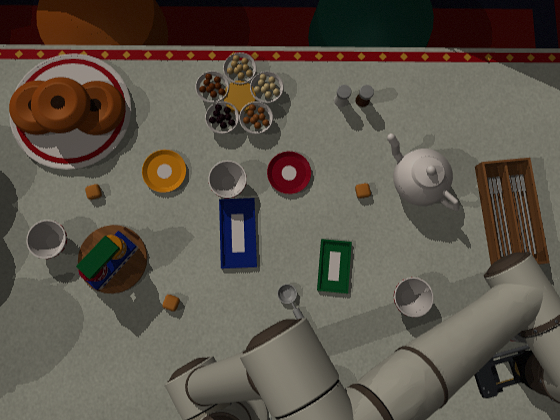

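View pics/scene0.png

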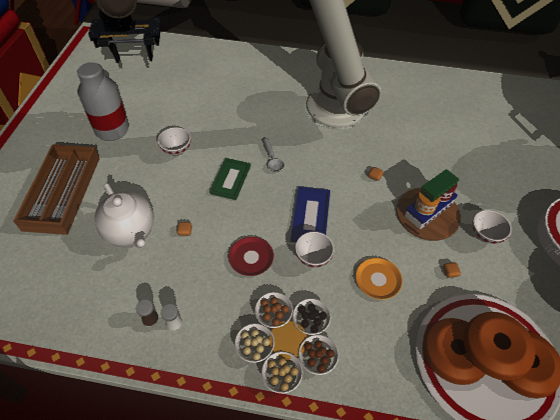

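The top view shows the plates: amber saucer (165,172), red saucer (290,173), blue dish (238,233), green dish (335,266). The stack is at (112,258), and the tea bowl between the plates at (227,179). The scene view shows the tin on top, with a pot visible beneath it.

```bash
cat > h.py <<'E'
from station import *
import cv2,numpy as np,pickle
def world(c):
    v,u=np.mgrid[0:420,0:560];z=c["range_z"]
    p=np.stack([(u-c["cx"])/c["fx"]*z,(v-c["cy"])/c["fy"]*z,z],-1)
    return p@np.array(c["rotation"]).T+np.array(c["xyz"])
def hsv(c): return cv2.cvtColor(c["frame"],cv2.COLOR_BGR2HSV)
def rect(P):
    (x,y),(w,h),a=cv2.minAreaRect((P[:,:2]*1000).astype(np.float32))
    b=cv2.boxPoints(((x,y),(w,h),a)); e=[b[1]-b[0],b[2]-b[1]]; e=max(e,key=np.linalg.norm)
    return np.round([x,y,max(w,h),min(w,h),np.degrees(np.arctan2(e[1],e[0]))%180,np.median(P[:,2])*1000,len(P)],1)
E
python3 - <<'E'
from h import *
for n in("top","scene"):
    c=pickle.load(open(n+".pkl","rb"));W=world(c);H=hsv(c);h,s,v=H[...,0],H[...,1],H[...,2]
    ok=(c["range_z"]>0)&(W[...,0]>.2)&(W[...,0]<.85)&(W[...,1]>-.5)&(W[...,1]<.6)
    col=dict(green=(h>50)&(h<85)&(s>120),blue=(h>105)&(h<130)&(s>120),amber=(h>12)&(h<25)&(s>180),red=((h>170)|(h<5))&(s>150))
    for k,m in col.items():
        m=m&ok
        k_,L,st,_=cv2.connectedComponentsWithStats(m.astype(np.uint8))
        for i in range(1,k_):
            if st[i,4]>60: print(n,k,st[i,:2],rect(W[L==i]))
    m=(s<60)&(v>150)&ok&(abs(W[...,2])<.012)
    k_,L,st,_=cv2.connectedComponentsWithStats(m.astype(np.uint8))
    for i in range(1,k_):
        if 80<st[i,4]<1500: print(n,'white',st[i,:2],rect(W[L==i]),W[L==i].mean(0).round(4))
    cv2.imwrite(f"pics/{n}_z.png",cv2.resize(c["frame"][195:305,60:170] if n=="top" else c["frame"][155:255,380:530],None,fx=5,fy=5,interpolation=cv2.INTER_CUBIC))
E
```

```text
top green [ 76 236] [398.5 325.5 113.2  86.2 138.2 135.3 843. ]
top green [317 239] [ 379.9 -272.9  134.2   80.2  174.5    5.3 1249. ]
top blue [219 198] [ 467.2  -19.2  185.5   93.8    2.6    5.4 1948. ]
top blue [ 87 231] [388.8 305.2 146.1  62.4 141.   53.5 436. ]
top amber [224  91] [831.  -18.3  68.   60.6 127.6  29.5 342. ]
top amber [244 105] [778.2 -60.5  67.3  60.2  17.4  38.4 207. ]
top amber [142 150] [ 632.9  181.1  116.5  115.7   90.9    6.3 1273. ]
top amber [ 86 185] [572.5 364.   35.8  34.8 103.9  20.5 172. ]
top amber [356 184] [ 579.8 -351.4   35.8   35.7   11.1   20.2  172. ]
top amber [107 234] [434.  284.1  83.   37.7  33.4 108.3 178. ]
top amber [103 255] [352.3 264.6 131.3  53.5 137.1   9.8 285. ]
top amber [163 295] [284.7 149.3  38.5  34.8  67.1  20.3 194. ]
top red [ 17 113] [710.7 424.9 291.8 117.3  97.9  17.5 630. ]
top red [267 152] [ 629.5 -154.8  115.8  114.8   40.2    5.8 1256. ]
top red [ 79 268] [349.4 326.5  57.2  25.9  97.2 109.1  94. ]
top white [232 220] [461.  -19.3  81.9  29.9   1.    4.6 251. ] [ 0.4564 -0.0194  0.0046]
top white [328 252] [ 3
[... 361 characters left out ...]
92] [432.5 283.1  53.8  36.7  81.1 110.8 126. ]
scene amber [356 258] [ 631.6  180.5  115.3  115.3  107.9    7.4 1165. ]
scene amber [287 335] [839.1  -1.3  28.6  27.3 159.3  30.4  67. ]
scene red [229 237] [ 625.3 -159.2  113.7  104.   139.5    6.8  976. ]
scene red [427 299] [691.9 426.8 260.9  83.4  96.9  19.5 573. ]
scene white [223 169] [ 378.6 -272.8   75.5   26.4  177.2    6.4  159. ] [ 0.3804 -0.273   0.0063]
scene white [305 201] [457.3 -18.8  89.9  29.5   3.2   6.5 241. ] [ 0.4586 -0.0189  0.0065]
scene white [244 251] [ 631.5 -154.8   37.9   34.4   11.8    6.4  141. ] [ 0.6303 -0.1546  0.0064]
scene white [371 273] [632.9 181.9  37.8  36.5 101.2   6.8 157. ] [0.6334 0.1813 0.0066]
```

View pics/top_z.png

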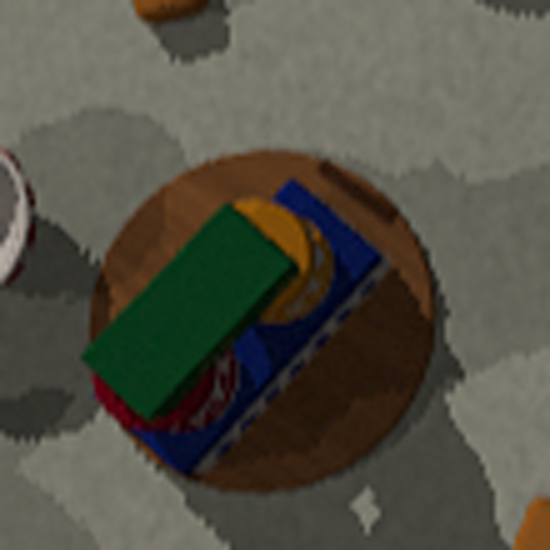

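View pics/scene_z.png

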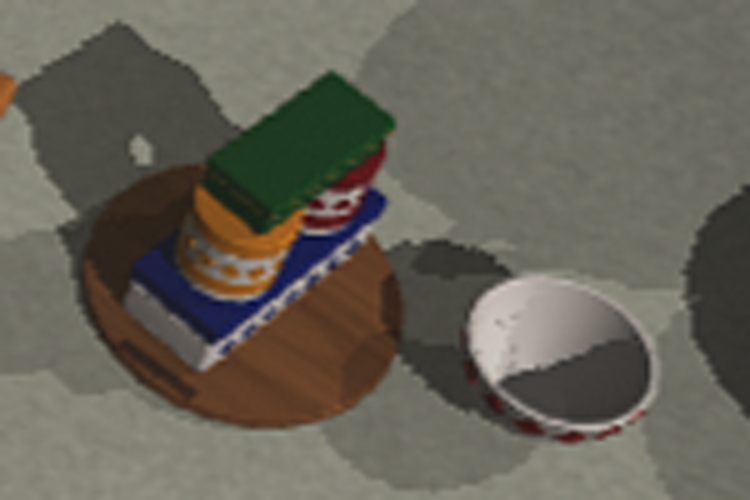

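Sizes and heights agree with the given ones: tin top is at 136 mm and the tin and box are at about (392, 307), yaw 138°. The crops show honey on the near-right end and jam on the far-left end. Next I turn, rise, and go above the stack.

Emit:
play_rows(steps=[{"az":-7.7,"dz":-5},{"az":-7.7,"dz":-5},{"az":-7.7,"dz":-5},{"az":-7.7,"dz":-5},{"az":-7.7,"dz":-5},{"az":-7.7,"dz":-5},{"az":-7.7,"dz":-5},{"az":-7.7,"dz":-5},{"az":-7.7,"dz":-5},{"az":-7.7,"dz":-5},{"az":-7.7,"dz":-5},{"az":-7.7,"dz":-5},{"az":-7.7,"dz":-5},{"az":-7.7,"dz":-5},{"az":-7.7,"dz":-5},{"az":-7.4,"dz":-5}])

```text
invalid input at $.steps[0]: expected keys ax, ay, az, dx, dy, dz, claw
```

Emit:
play_rows(steps=[{"dx":-5,"dy":-20},{"dx":-10,"dy":-45},{"dx":-10,"dy":-46},{"dx":-10,"dy":-46},{"dx":-10,"dy":-46},{"dx":-10,"dy":-46},{"dx":-10,"dy":-46},{"dx":-10,"dy":-46},{"dx":-10,"dy":-46},{"dx":-10,"dy":-46},{"dx":-10,"dy":-46},{"dx":-10,"dy":-46},{"dx":-10,"dy":-46},{"dx":-10,"dy":-46}])

```text
invalid input at $.steps[0]: expected keys ax, ay, az, dx, dy, dz, claw
```

Emit:
play_rows(steps=[{"dx":-34,"dy":-22},{"dx":-38,"dy":-25},{"dx":-38,"dy":-25},{"dx":-38,"dy":-25},{"dx":-38,"dy":-25},{"dx":-38,"dy":-25},{"dx":-38,"dy":-25},{"dx":-28,"dy":-20},{"dx":-10,"dy":-10},{},{}])

```text
invalid input at $.steps[0]: expected keys ax, ay, az, dx, dy, dz, claw
```

```bash
cat >> h.py <<'E'
def st():
    s=sense();R=s["ee_rot"];print("t",round(s["time_s"],2),"tcp",(s["tcp_pos"]*1000).round(1),"psi",np.degrees(np.arctan2(R[1,0],R[0,0])).round(2)%360,"z",R[:,2].round(4),"j",s["joints"].round(1),"F",s["wrist_force"].round(1),"w",s["gripper_width"]*87,s["gripper_force"]);return s
def go(x,y,z,psi=None):
    s=sense();R=np.array(s["ee_rot"])
    d=np.array([x,y,z])-s["tcp_pos"]*1000
    print("tool shift",(R.T@d).round(1))
    if psi is not None:
        p0=np.degrees(np.arctan2(R[1,0],R[0,0])); a=(psi-p0+180)%360-180; q=np.radians(psi);x_=np.array([np.cos(q),np.sin(q),0]);y_=np.array([np.sin(q),-np.cos(q),0])
        print("az",round(-a,2),"then shift",round(x_@d,1),round(y_@d,1),round(-d[2],1))
E
python3 - <<'E'
from h import *
st();c=capture("wrist");cv2.imwrite("pics/w1.png",c["frame"]);pickle.dump(c,open("w1.pkl","wb"))
W=world(c);H=hsv(c);h,s,v=H[...,0],H[...,1],H[...,2]
ok=(c["range_z"]>0)
for k,m in dict(green=(h>50)&(h<85)&(s>120),blue=(h>105)&(h<130)&(s>120)&(W[...,2]>.045)&(W[...,2]<.065)).items():
    m=m&ok;n,L,S,_=cv2.connectedComponentsWithStats(m.astype(np.uint8))
    for i in range(1,n):
        if S[i,4]>150: print(k,S[i,:2],rect(W[L==i]))
m=(h>50)&(h<85)&(s>120)&ok&(W[...,2]>.13)&(W[...,2]<.142)
if m.sum()>50: print("tin top",rect(W[m]))
E
```

```text
t 0.1 tcp [ 162.8 -602.9  235.6] psi 195.11 z [-6.0e-04  1.9e-03 -1.0e+00] j [-60.1  22.1   0.4  -0.  -68.4 -14.8] F [ 0.   0.8 -0.2] w 86.99148775286136 0.0
```

View pics/w1.png

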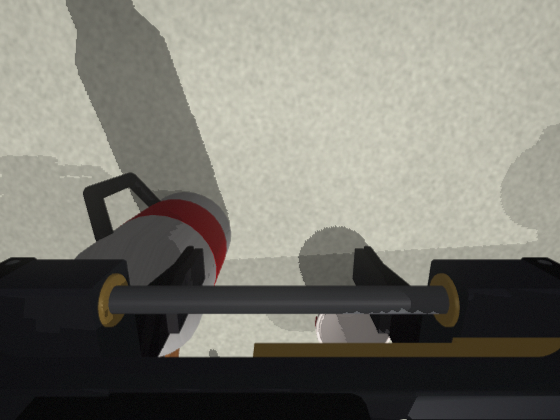

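Moves need all keys, so nothing has moved yet. The wrist view shows a bottle beside the left finger (150,240), so I rise straight up before turning.

Emit:
play_rows(steps=[{"ax":0,"ay":0,"az":0,"dx":0,"dy":0,"dz":-20,"claw":87},{"ax":0,"ay":0,"az":0,"dx":0,"dy":0,"dz":-40,"claw":87},{"ax":0,"ay":0,"az":0,"dx":0,"dy":0,"dz":-40,"claw":87},{"ax":0,"ay":0,"az":0,"dx":0,"dy":0,"dz":-20,"claw":87},{"ax":0,"ay":0,"az":-4,"dx":0,"dy":0,"dz":0,"claw":87},{"ax":0,"ay":0,"az":-8,"dx":0,"dy":0,"dz":0,"claw":87},{"ax":0,"ay":0,"az":-8,"dx":0,"dy":0,"dz":0,"claw":87},{"ax":0,"ay":0,"az":-8,"dx":0,"dy":0,"dz":0,"claw":87},{"ax":0,"ay":0,"az":-8,"dx":0,"dy":0,"dz":0,"claw":87},{"ax":0,"ay":0,"az":-8,"dx":0,"dy":0,"dz":0,"claw":87},{"ax":0,"ay":0,"az":-8,"dx":0,"dy":0,"dz":0,"claw":87},{"ax":0,"ay":0,"az":-8,"dx":0,"dy":0,"dz":0,"claw":87},{"ax":0,"ay":0,"az":-8,"dx":0,"dy":0,"dz":0,"claw":87},{"ax":0,"ay":0,"az":-8,"dx":0,"dy":0,"dz":0,"claw":87},{"ax":0,"ay":0,"az":-8,"dx":0,"dy":0,"dz":0,"claw":87},{"ax":0,"ay":0,"az":-8,"dx":0,"dy":0,"dz":0,"claw":87},{"ax":0,"ay":0,"az":-8,"dx":0,"dy":0,"dz":0,"claw":87},{"ax":0,"ay":0,"az":-8,"dx":0,"dy":0,"dz":0,"claw":87},{"ax":0,"ay":0,"az":-8,"dx":0,"dy":0,"dz":0,"claw":87},{"ax":0,"ay":0,"az":-7,"dx":0,"dy":0,"dz":0,"claw":87}])

```text
time_s: 2.15
tcp_pos: [0.163, -0.6032, 0.356]
ee_rot: [[0.748, -0.664, -0.0], [-0.664, -0.748, 0.001], [-0.001, -0.001, -1.0]]
wrist_force: [-0.1, 0.5, -0.2]
gripper_width: 1.002
gripper_force: 0.0
```

Emit:
play_rows(steps=[{"ax":0,"ay":0,"az":0,"dx":-5,"dy":-20,"dz":0,"claw":87},{"ax":0,"ay":0,"az":0,"dx":-10,"dy":-45,"dz":0,"claw":87},{"ax":0,"ay":0,"az":0,"dx":-10,"dy":-46,"dz":0,"claw":87},{"ax":0,"ay":0,"az":0,"dx":-10,"dy":-46,"dz":0,"claw":87},{"ax":0,"ay":0,"az":0,"dx":-10,"dy":-46,"dz":0,"claw":87},{"ax":0,"ay":0,"az":0,"dx":-10,"dy":-46,"dz":0,"claw":87},{"ax":0,"ay":0,"az":0,"dx":-10,"dy":-46,"dz":0,"claw":87},{"ax":0,"ay":0,"az":0,"dx":-10,"dy":-46,"dz":0,"claw":87},{"ax":0,"ay":0,"az":0,"dx":-10,"dy":-46,"dz":0,"claw":87},{"ax":0,"ay":0,"az":0,"dx":-10,"dy":-46,"dz":0,"claw":87},{"ax":0,"ay":0,"az":0,"dx":-10,"dy":-46,"dz":0,"claw":87},{"ax":0,"ay":0,"az":0,"dx":-10,"dy":-46,"dz":0,"claw":87},{"ax":0,"ay":0,"az":0,"dx":-10,"dy":-46,"dz":0,"claw":87},{"ax":0,"ay":0,"az":0,"dx":-10,"dy":-46,"dz":0,"claw":87}])

```text
time_s: 3.55
tcp_pos: [0.4747, -0.0519, 0.3566]
ee_rot: [[0.745, -0.667, 0.0], [-0.667, -0.745, 0.0], [0.0, -0.0, -1.0]]
wrist_force: [0.5, -0.9, -0.3]
gripper_width: 0.999
gripper_force: 0.0
```

Emit:
play_rows(steps=[{"ax":0,"ay":0,"az":0,"dx":-34,"dy":-22,"dz":0,"claw":87},{"ax":0,"ay":0,"az":0,"dx":-38,"dy":-25,"dz":0,"claw":87},{"ax":0,"ay":0,"az":0,"dx":-38,"dy":-25,"dz":0,"claw":87},{"ax":0,"ay":0,"az":0,"dx":-38,"dy":-25,"dz":0,"claw":87},{"ax":0,"ay":0,"az":0,"dx":-38,"dy":-25,"dz":0,"claw":87},{"ax":0,"ay":0,"az":0,"dx":-38,"dy":-25,"dz":0,"claw":87},{"ax":0,"ay":0,"az":0,"dx":-38,"dy":-25,"dz":0,"claw":87},{"ax":0,"ay":0,"az":0,"dx":-28,"dy":-20,"dz":0,"claw":87},{"ax":0,"ay":0,"az":0,"dx":-10,"dy":-10,"dz":0,"claw":87},{"ax":0,"ay":0,"az":0,"dx":0,"dy":0,"dz":0,"claw":87},{"ax":0,"ay":0,"az":0,"dx":0,"dy":0,"dz":0,"claw":87}])

```text
time_s: 4.65
tcp_pos: [0.386, 0.2962, 0.3563]
ee_rot: [[0.744, -0.668, -0.001], [-0.668, -0.744, -0.001], [0.0, 0.001, -1.0]]
wrist_force: [-0.1, 0.4, 0.0]
gripper_width: 0.999
gripper_force: 0.0
```

```bash
cat >> h.py <<'E'
def look(name):
    st();c=capture("wrist");cv2.imwrite(f"pics/{name}.png",c["frame"]);pickle.dump(c,open(name+".pkl","wb"))
    return c,world(c),hsv(c)
E
cat > tin.py <<'E'
from h import *
import sys
c,W,H=look(sys.argv[1]);h,s,v=H[...,0],H[...,1],H[...,2]
z=W[...,2];ok=(c["range_z"]>0)
for k,m in dict(tin=(h>50)&(h<85)&(s>120)&(z>.13)&(z<.142),blue=(h>105)&(h<130)&(s>120)&(z>.045)&(z<.065),amber=(h>12)&(h<25)&(s>180)&(z>.105)&(z<.115),red=((h>170)|(h<5))&(s>150)&(z>.105)&(z<.115)).items():
    m=m&ok
    if m.sum()>50:print(k,rect(W[m]))
E
python3 tin.py w2
```

```text
t 4.65 tcp [386.  296.2 356.3] psi 318.1 z [-6.e-04 -1.e-03 -1.e+00] j [ 56.7   4.5  -5.7   0.  -79.8  -8.6] F [-0.1  0.4  0. ] w 86.91557133353379 0.0
tin [ 393.   306.2   97.3   44.5  138.5  136.6 2809. ]
blue [392.  306.1 144.8  59.7 140.3  54.7 553. ]
amber [565.6 347.2 371.7  51.6  24.3 110.6 428. ]
red [359.4 334.9  55.9  38.6  51.1 110.5  97. ]
```

View pics/w2.png

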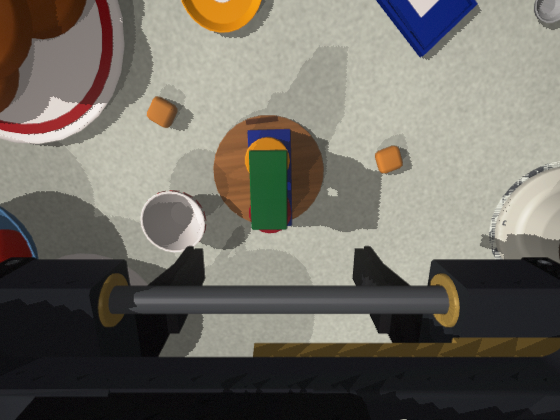

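The wrist view shows the tin centred at (268,190), lengthwise vertical, with the jaws closing across its width. It measures (393, 306.3), yaw 138.5°, top at 136 mm. The jaws must stay above the dish rim at placing, so I grip high (TCP 134) and descend now.

Emit:
play_rows(steps=[{"ax":0,"ay":0,"az":-0.4,"dx":-1.7,"dy":-12.3,"dz":10,"claw":87},{"ax":0,"ay":0,"az":0,"dx":0,"dy":0,"dz":30,"claw":87},{"ax":0,"ay":0,"az":0,"dx":0,"dy":0,"dz":40,"claw":87},{"ax":0,"ay":0,"az":0,"dx":0,"dy":0,"dz":40,"claw":87},{"ax":0,"ay":0,"az":0,"dx":0,"dy":0,"dz":30,"claw":87},{"ax":0,"ay":0,"az":0,"dx":0,"dy":0,"dz":20,"claw":87},{"ax":0,"ay":0,"az":0,"dx":0,"dy":0,"dz":10,"claw":87},{"ax":0,"ay":0,"az":0,"dx":0,"dy":0,"dz":10,"claw":87},{"ax":0,"ay":0,"az":0,"dx":0,"dy":0,"dz":10,"claw":87},{"ax":0,"ay":0,"az":0,"dx":0,"dy":0,"dz":10,"claw":87},{"ax":0,"ay":0,"az":0,"dx":0,"dy":0,"dz":10,"claw":87},{"ax":0,"ay":0,"az":0,"dx":0,"dy":0,"dz":2,"claw":87},{"ax":0,"ay":0,"az":0,"dx":0,"dy":0,"dz":0,"claw":87},{"ax":0,"ay":0,"az":0,"dx":0,"dy":0,"dz":0,"claw":87}])

```text
time_s: 6.1
tcp_pos: [0.3931, 0.3074, 0.135]
ee_rot: [[0.749, -0.662, 0.001], [-0.662, -0.749, 0.001], [0.0, -0.001, -1.0]]
wrist_force: [0.3, 0.5, -0.4]
gripper_width: 1.0
gripper_force: 0.0
```

```bash
python3 - <<'E'
from h import *
st();go(393,306.5,134)
E
```

```text
t 6.1 tcp [393.1 307.4 135. ] psi 318.53 z [ 7.e-04  7.e-04 -1.e+00] j [ 56.7  15.8 -25.2   0.  -49.   -8.2] F [ 0.3  0.5 -0.4] w 87.02531262302831 0.0
tool shift [0.5 0.8 1. ]
```

Close slowly in stages on the tin.

Emit:
play_rows(steps=[{"ax":0,"ay":0,"az":0,"dx":0,"dy":0,"dz":1,"claw":70},{"ax":0,"ay":0,"az":0,"dx":0,"dy":0,"dz":0,"claw":60},{"ax":0,"ay":0,"az":0,"dx":0,"dy":0,"dz":0,"claw":54},{"ax":0,"ay":0,"az":0,"dx":0,"dy":0,"dz":0,"claw":50},{"ax":0,"ay":0,"az":0,"dx":0,"dy":0,"dz":0,"claw":48},{"ax":0,"ay":0,"az":0,"dx":0,"dy":0,"dz":0,"claw":46},{"ax":0,"ay":0,"az":0,"dx":0,"dy":0,"dz":0,"claw":44},{"ax":0,"ay":0,"az":0,"dx":0,"dy":0,"dz":0,"claw":40},{"ax":0,"ay":0,"az":0,"dx":0,"dy":0,"dz":0,"claw":35},{"ax":0,"ay":0,"az":0,"dx":0,"dy":0,"dz":0,"claw":35},{"ax":0,"ay":0,"az":0,"dx":0,"dy":0,"dz":0,"claw":35}])

```text
time_s: 7.2
tcp_pos: [0.3928, 0.3069, 0.1335]
ee_rot: [[0.749, -0.662, -0.0], [-0.662, -0.749, -0.0], [0.0, 0.0, -1.0]]
wrist_force: [-0.3, -0.2, 1.0]
gripper_width: 0.525
gripper_force: 30.0
```

```bash
python3 - <<'E'
from h import *
st();go(480,0,240,264.5+0);go(380,-273,200,355);go(380,-273,200,175)
E
```

```text
t 7.2 tcp [392.8 306.9 133.5] psi 318.51 z [-3.e-04 -3.e-04 -1.e+00] j [ 56.7  15.9 -25.3  -0.  -48.8  -8.2] F [-0.3 -0.2  1. ] w 45.7184272440042 29.99978542327881
tool shift [ 268.7  172.2 -106.4]
az 54.01 then shift 297.2 -116.2 -106.5
tool shift [374.6 442.9 -66.3]
az -36.49 then shift 37.8 578.8 -66.5
tool shift [374.6 442.9 -66.3]
az 143.51 then shift -37.8 -578.8 -66.5
```

Gripped at 45.7 mm with 30 N. Lift, then carry it around to above the green dish.

Emit:
play_rows(steps=[{"ax":0,"ay":0,"az":0,"dx":0,"dy":0,"dz":-3,"claw":35},{"ax":0,"ay":0,"az":0,"dx":0,"dy":0,"dz":-7,"claw":35},{"ax":0,"ay":0,"az":0,"dx":0,"dy":0,"dz":-15,"claw":35},{"ax":0,"ay":0,"az":0,"dx":0,"dy":0,"dz":-25,"claw":35},{"ax":0,"ay":0,"az":0,"dx":0,"dy":0,"dz":-15,"claw":35},{"ax":0,"ay":0,"az":0,"dx":8,"dy":5,"dz":-5,"claw":35},{"ax":0,"ay":0,"az":0,"dx":20,"dy":13,"dz":0,"claw":35},{"ax":0,"ay":0,"az":0,"dx":30,"dy":19,"dz":0,"claw":35},{"ax":0,"ay":0,"az":0,"dx":35,"dy":22,"dz":0,"claw":35},{"ax":0,"ay":0,"az":0,"dx":35,"dy":22,"dz":0,"claw":35},{"ax":0,"ay":0,"az":0,"dx":35,"dy":22,"dz":0,"claw":35},{"ax":0,"ay":0,"az":0,"dx":35,"dy":22,"dz":0,"claw":35},{"ax":0,"ay":0,"az":0,"dx":35,"dy":22,"dz":0,"claw":35},{"ax":0,"ay":0,"az":0,"dx":35,"dy":25,"dz":0,"claw":35},{"ax":0,"ay":0,"az":0,"dx":20,"dy":25,"dz":0,"claw":35},{"ax":0,"ay":0,"az":0,"dx":14,"dy":30,"dz":0,"claw":35},{"ax":0,"ay":0,"az":0,"dx":14,"dy":36,"dz":0,"claw":35},{"ax":0,"ay":0,"az":0,"dx":14,"dy":36,"dz":0,"claw":35},{"ax":0,"ay":0,"az":0,"dx":14,"dy":36,"dz":0,"claw":35},{"ax":0,"ay":0,"az":0,"dx":13,"dy":36,"dz":0,"claw":35}])

```text
time_s: 9.2
tcp_pos: [0.413, -0.2089, 0.2032]
ee_rot: [[0.749, -0.663, -0.001], [-0.663, -0.749, 0.0], [-0.001, 0.0, -1.0]]
wrist_force: [0.3, -0.7, -0.4]
gripper_width: 0.53
gripper_force: 30.0
```

Emit:
play_rows(steps=[{"ax":0,"ay":0,"az":-5,"dx":11,"dy":25,"dz":0,"claw":35},{"ax":0,"ay":0,"az":-7,"dx":0,"dy":12,"dz":0,"claw":35},{"ax":0,"ay":0,"az":-8,"dx":0,"dy":0,"dz":0,"claw":35},{"ax":0,"ay":0,"az":-8,"dx":0,"dy":0,"dz":10,"claw":35},{"ax":0,"ay":0,"az":-7,"dx":0,"dy":0,"dz":15,"claw":35},{"ax":0,"ay":0,"az":-1.5,"dx":0,"dy":0,"dz":15,"claw":35},{"ax":0,"ay":0,"az":0,"dx":0,"dy":0,"dz":0,"claw":35},{"ax":0,"ay":0,"az":0,"dx":0,"dy":0,"dz":0,"claw":35}])

```text
time_s: 10.0
tcp_pos: [0.3987, -0.2432, 0.1635]
ee_rot: [[0.996, -0.088, -0.001], [-0.088, -0.996, -0.0], [-0.001, 0.0, -1.0]]
wrist_force: [-0.8, 0.0, -0.2]
gripper_width: 0.525
gripper_force: 30.0
```

```bash
python3 - <<'E'
from h import *
c,W,H=look("w3");go(380,-273,60,355)
h,s=H[...,0],H[...,1];z=W[...,2];m=(h>50)&(h<85)&(s>90)&(c["range_z"]>0)
for a,b in((-.005,.02),(.1,.3)):
    q=m&(z>a)&(z<b)
    if q.sum()>50:print(rect(W[q]))
E
```

```text
t 10.0 tcp [ 398.7 -243.2  163.5] psi 354.97 z [-9.e-04 -1.e-04 -1.e+00] j [-11.4  10.9 -27.1   0.  -52.1  96.3] F [-0.8  0.  -0.2] w 45.67396389982176 29.999416172504425
tool shift [-16.6  31.2 104. ]
az -0.02 then shift -16.6 31.3 104.0
[ 389.  -274.9  119.7   80.1  174.6    6.  4044. ]
[  404.6  -221.2   112.2    92.1    85.4   166.6 11571. ]
```

View pics/w3.png

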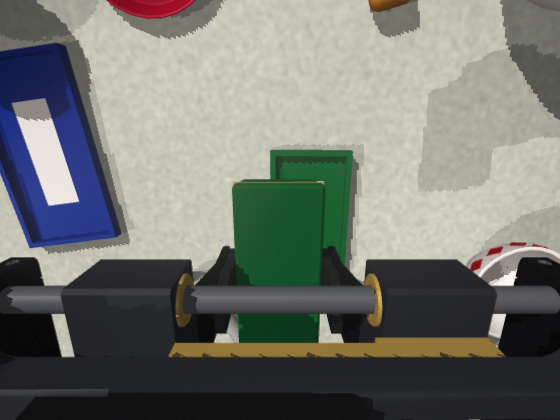

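The wrist view shows the tin level in the jaws at (278,265) and parallel to the dish, whose far end is at (312,152). Align and descend slowly.

Emit:
play_rows(steps=[{"ax":0,"ay":0,"az":0.2,"dx":-7.5,"dy":16,"dz":5,"claw":35},{"ax":0,"ay":0,"az":0,"dx":-8,"dy":15.8,"dz":15,"claw":35},{"ax":0,"ay":0,"az":0,"dx":0,"dy":0,"dz":25,"claw":35},{"ax":0,"ay":0,"az":0,"dx":0,"dy":0,"dz":25,"claw":35},{"ax":0,"ay":0,"az":0,"dx":0,"dy":0,"dz":20,"claw":35},{"ax":0,"ay":0,"az":0,"dx":0,"dy":0,"dz":15,"claw":35},{"ax":0,"ay":0,"az":0,"dx":0,"dy":0,"dz":10,"claw":35},{"ax":0,"ay":0,"az":0,"dx":0,"dy":0,"dz":8,"claw":35},{"ax":0,"ay":0,"az":0,"dx":0,"dy":0,"dz":5,"claw":35},{"ax":0,"ay":0,"az":0,"dx":0,"dy":0,"dz":2,"claw":35},{"ax":0,"ay":0,"az":0,"dx":0,"dy":0,"dz":1,"claw":35},{"ax":0,"ay":0,"az":0,"dx":0,"dy":0,"dz":1,"claw":35},{"ax":0,"ay":0,"az":0,"dx":0,"dy":0,"dz":0,"claw":35},{"ax":0,"ay":0,"az":0,"dx":0,"dy":0,"dz":0,"claw":35}])

```text
time_s: 11.45
tcp_pos: [0.381, -0.2734, 0.0318]
ee_rot: [[0.996, -0.09, 0.001], [-0.09, -0.996, -0.0], [0.001, 0.0, -1.0]]
wrist_force: [-0.0, 0.2, -0.8]
gripper_width: 0.522
gripper_force: 30.0
```

Emit:
play_rows(steps=[{"ax":0,"ay":0,"az":0,"dx":0,"dy":0,"dz":1,"claw":35},{"ax":0,"ay":0,"az":0,"dx":0,"dy":0,"dz":1,"claw":35},{"ax":0,"ay":0,"az":0,"dx":0,"dy":0,"dz":0.5,"claw":35},{"ax":0,"ay":0,"az":0,"dx":0,"dy":0,"dz":0,"claw":35},{"ax":0,"ay":0,"az":0,"dx":0,"dy":0,"dz":0,"claw":35}])

```text
time_s: 11.95
tcp_pos: [0.3808, -0.2733, 0.029]
ee_rot: [[0.996, -0.09, -0.0], [-0.09, -0.996, 0.0], [-0.0, -0.0, -1.0]]
wrist_force: [-0.3, -0.1, 0.2]
gripper_width: 0.523
gripper_force: 30.0
```

Emit:
play_rows(steps=[{"ax":0,"ay":0,"az":0,"dx":0,"dy":0,"dz":0.5,"claw":35},{"ax":0,"ay":0,"az":0,"dx":0,"dy":0,"dz":0.5,"claw":35},{"ax":0,"ay":0,"az":0,"dx":0,"dy":0,"dz":0,"claw":35},{"ax":0,"ay":0,"az":0,"dx":0,"dy":0,"dz":0,"claw":35}])

```text
time_s: 12.35
tcp_pos: [0.3809, -0.2733, 0.0285]
ee_rot: [[0.996, -0.09, 0.0], [-0.09, -0.996, -0.0], [0.0, 0.0, -1.0]]
wrist_force: [-1.4, 2.5, 4.8]
gripper_width: 0.525
gripper_force: 30.0
```

Contact (4.8 N). Open slowly and rise.

Emit:
play_rows(steps=[{"ax":0,"ay":0,"az":0,"dx":0,"dy":0,"dz":0,"claw":46},{"ax":0,"ay":0,"az":0,"dx":0,"dy":0,"dz":0,"claw":48},{"ax":0,"ay":0,"az":0,"dx":0,"dy":0,"dz":0,"claw":52},{"ax":0,"ay":0,"az":0,"dx":0,"dy":0,"dz":0,"claw":60},{"ax":0,"ay":0,"az":0,"dx":0,"dy":0,"dz":0,"claw":60},{"ax":0,"ay":0,"az":0,"dx":0,"dy":0,"dz":-5,"claw":60},{"ax":0,"ay":0,"az":0,"dx":0,"dy":0,"dz":-15,"claw":70},{"ax":0,"ay":0,"az":0,"dx":0,"dy":0,"dz":-35,"claw":87},{"ax":0,"ay":0,"az":0,"dx":0,"dy":0,"dz":-45,"claw":87},{"ax":0,"ay":0,"az":0,"dx":0,"dy":0,"dz":-45,"claw":87},{"ax":0,"ay":0,"az":0,"dx":0,"dy":0,"dz":-45,"claw":87},{"ax":0,"ay":0,"az":0,"dx":0,"dy":0,"dz":-40,"claw":87},{"ax":0,"ay":0,"az":0,"dx":0,"dy":0,"dz":0,"claw":87}])

```text
time_s: 13.65
tcp_pos: [0.3836, -0.2747, 0.2647]
ee_rot: [[0.996, -0.089, 0.013], [-0.089, -0.996, -0.006], [0.013, 0.005, -1.0]]
wrist_force: [-0.2, -0.3, -0.1]
gripper_width: 0.997
gripper_force: 0.0
```

```bash
python3 - <<'E'
from h import *
c,W,H=look("w4")
h,s=H[...,0],H[...,1];z=W[...,2];m=(h>50)&(h<85)&(s>90)&(c["range_z"]>0)
for a,b in((-.005,.02),(.027,.036)):
    q=m&(z>a)&(z<b)
    if q.sum()>50:print(rect(W[q]))
go(480,0,265,318.5);go(419,282.5,265,318.5)
E
```

```text
t 13.65 tcp [ 383.6 -274.7  264.7] psi 354.87 z [ 0.0128 -0.0058 -0.9999] j [-1.570e+01  5.300e+00 -1.790e+01  1.000e-01 -6.600e+01  1.005e+02] F [-0.2 -0.3 -0.1] w 86.7762403066129 0.0
[ 380.9 -273.9  135.2   79.5  174.6    6.3 3004. ]
[ 381.4 -274.2   99.2   46.   174.9   31.5 2749. ]
tool shift [  72.9 -281.4   -3.6]
az 36.32 then shift -108.0 -269.9 -3.7
tool shift [ -13.4 -557.3   -4.7]
az 36.32 then shift -340.9 -441.1 -3.7
```

Tin lies at (381.4, −274.2, yaw 174.9) against the dish at (380.9, −273.9, 174.6), flat with its top at 31.5 mm. Now back to the stack.

Emit:
play_rows(steps=[{"ax":0,"ay":0,"az":5,"dx":0,"dy":0,"dz":0,"claw":87},{"ax":0,"ay":0,"az":8,"dx":0,"dy":0,"dz":0,"claw":87},{"ax":0,"ay":0,"az":8,"dx":0,"dy":0,"dz":0,"claw":87},{"ax":0,"ay":0,"az":8,"dx":0,"dy":0,"dz":-10,"claw":87},{"ax":0,"ay":0,"az":7.3,"dx":0,"dy":0,"dz":-15,"claw":87},{"ax":0,"ay":0,"az":0,"dx":-12,"dy":-30,"dz":-15,"claw":87},{"ax":0,"ay":0,"az":0,"dx":-16,"dy":-40,"dz":-10,"claw":87},{"ax":0,"ay":0,"az":0,"dx":-16,"dy":-40,"dz":0,"claw":87},{"ax":0,"ay":0,"az":0,"dx":-16,"dy":-40,"dz":0,"claw":87},{"ax":0,"ay":0,"az":0,"dx":-16,"dy":-40,"dz":0,"claw":87},{"ax":0,"ay":0,"az":0,"dx":-16,"dy":-40,"dz":0,"claw":87},{"ax":0,"ay":0,"az":0,"dx":-16,"dy":-40,"dz":0,"claw":87},{"ax":0,"ay":0,"az":0,"dx":-30,"dy":-22,"dz":0,"claw":87},{"ax":0,"ay":0,"az":0,"dx":-38,"dy":-22,"dz":0,"claw":87},{"ax":0,"ay":0,"az":0,"dx":-38,"dy":-22,"dz":0,"claw":87},{"ax":0,"ay":0,"az":0,"dx":-38,"dy":-22,"dz":0,"claw":87},{"ax":0,"ay":0,"az":0,"dx":-38,"dy":-22,"dz":0,"claw":87},{"ax":0,"ay":0,"az":0,"dx":-38,"dy":-22,"dz":0,"claw":87},{"ax":0,"ay":0,"az":0,"dx":-38,"dy":-22,"dz":0,"claw":87},{"ax":0,"ay":0,"az":0,"dx":-30,"dy":-16,"dz":0,"claw":87}])

```text
time_s: 15.7
tcp_pos: [0.3741, 0.3202, 0.3064]
ee_rot: [[0.75, -0.661, -0.002], [-0.661, -0.75, -0.002], [-0.0, 0.003, -1.0]]
wrist_force: [0.2, -1.0, -0.1]
gripper_width: 1.001
gripper_force: 0.0
```

Emit:
play_rows(steps=[{"ax":0,"ay":0,"az":0,"dx":-10,"dy":0,"dz":0,"claw":87},{"ax":0,"ay":0,"az":0,"dx":0,"dy":0,"dz":0,"claw":87},{"ax":0,"ay":0,"az":0,"dx":0,"dy":0,"dz":0,"claw":87}])

```text
time_s: 16.0
tcp_pos: [0.368, 0.3244, 0.3073]
ee_rot: [[0.749, -0.663, -0.001], [-0.663, -0.749, -0.002], [0.0, 0.002, -1.0]]
wrist_force: [-0.1, 0.0, 0.1]
gripper_width: 0.999
gripper_force: 0.0
```

```bash
cat > pots.py <<'E'
from h import *
import sys
c,W,H=look(sys.argv[1]);h,s,v=H[...,0],H[...,1],H[...,2]
z=W[...,2];ok=(c["range_z"]>0)&(abs(W[...,0]-.39)<.12)&(abs(W[...,1]-.31)<.12)
for k,m in dict(honey=(h>10)&(h<28)&(s>120)&(z>.106)&(z<.115),jam=((h>168)|(h<7))&(s>110)&(z>.106)&(z<.115),box=(h>105)&(h<130)&(s>110)&(z>.049)&(z<.06)).items():
    m=m&ok
    if m.sum()>50:
        print(k,rect(W[m]));P=(W[m][:,:2]*1000).astype(np.float32)
        if k!="box":print("  circle",cv2.minEnclosingCircle(P),P.mean(0))
E
python3 pots.py w5
```

```text
t 16.0 tcp [368.  324.4 307.3] psi 318.51 z [-0.001  -0.0016 -1.    ] j [ 60.4   6.2 -10.7  -0.  -73.2 -11.9] F [-0.1  0.   0.1] w 86.91687229753549 0.0
honey [ 420.   284.7   56.5   56.5   77.1  110.6 2172. ]
  circle ((419.7432861328125, 284.5766906738281), 28.68772315979004) [420.3739  284.11108]
jam [ 366.1  328.9   56.4   56.1  179.7  110.6 1843. ]
  circle ((365.5714111328125, 329.1395263671875), 28.761980056762695) [366.37808 328.56064]
box [ 392.3  306.1  144.2   60.7  139.6   54.7 1134. ]
```

View pics/w5.png

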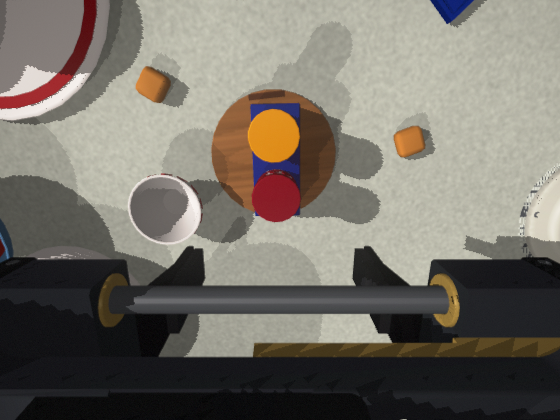

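The view shows both pots on the box: honey at (273,135) and jam at (277,197). They measure (420.0, 284.4) and (365.9, 328.8), top 110.6 mm, diameter 57. Now the honey pot.

Emit:
play_rows(steps=[{"ax":0,"ay":0,"az":0,"dx":20,"dy":-1.5,"dz":5,"claw":87},{"ax":0,"ay":0,"az":0,"dx":30,"dy":-2,"dz":20,"claw":87},{"ax":0,"ay":0,"az":0,"dx":15.5,"dy":-1,"dz":40,"claw":87},{"ax":0,"ay":0,"az":0,"dx":0,"dy":0,"dz":40,"claw":87},{"ax":0,"ay":0,"az":0,"dx":0,"dy":0,"dz":35,"claw":87},{"ax":0,"ay":0,"az":0,"dx":0,"dy":0,"dz":20,"claw":87},{"ax":0,"ay":0,"az":0,"dx":0,"dy":0,"dz":15,"claw":87},{"ax":0,"ay":0,"az":0,"dx":0,"dy":0,"dz":12,"claw":87},{"ax":0,"ay":0,"az":0,"dx":0,"dy":0,"dz":12,"claw":87},{"ax":0,"ay":0,"az":0,"dx":0,"dy":0,"dz":12,"claw":87},{"ax":0,"ay":0,"az":0,"dx":0,"dy":0,"dz":10,"claw":87},{"ax":0,"ay":0,"az":0,"dx":0,"dy":0,"dz":3,"claw":87},{"ax":0,"ay":0,"az":0,"dx":0,"dy":0,"dz":0,"claw":80},{"ax":0,"ay":0,"az":0,"dx":0,"dy":0,"dz":0,"claw":74},{"ax":0,"ay":0,"az":0,"dx":0,"dy":0,"dz":0,"claw":70}])

```text
time_s: 17.55
tcp_pos: [0.4205, 0.2857, 0.0846]
ee_rot: [[0.749, -0.662, 0.001], [-0.662, -0.749, 0.001], [0.0, -0.001, -1.0]]
wrist_force: [-0.3, -0.8, -0.8]
gripper_width: 0.85
gripper_force: 0.0
```

Emit:
play_rows(steps=[{"ax":0,"ay":0,"az":0,"dx":0,"dy":0,"dz":0,"claw":66},{"ax":0,"ay":0,"az":0,"dx":0,"dy":0,"dz":0,"claw":64},{"ax":0,"ay":0,"az":0,"dx":0,"dy":0,"dz":0,"claw":62},{"ax":0,"ay":0,"az":0,"dx":0,"dy":0,"dz":0,"claw":60},{"ax":0,"ay":0,"az":0,"dx":0,"dy":0,"dz":0,"claw":58},{"ax":0,"ay":0,"az":0,"dx":0,"dy":0,"dz":0,"claw":55},{"ax":0,"ay":0,"az":0,"dx":0,"dy":0,"dz":0,"claw":50},{"ax":0,"ay":0,"az":0,"dx":0,"dy":0,"dz":0,"claw":46},{"ax":0,"ay":0,"az":0,"dx":0,"dy":0,"dz":0,"claw":46}])

```text
time_s: 18.45
tcp_pos: [0.4202, 0.2852, 0.084]
ee_rot: [[0.749, -0.662, -0.0], [-0.662, -0.749, -0.0], [0.0, 0.0, -1.0]]
wrist_force: [-0.7, 0.1, 1.1]
gripper_width: 0.658
gripper_force: 30.0
```

```bash
python3 - <<'E'
from h import *
st();go(633,181,160,318.5)
E
```

```text
t 18.45 tcp [420.2 285.2  84. ] psi 318.51 z [-2.e-04 -2.e-04 -1.e+00] j [ 52.5  20.6 -27.2  -0.  -42.2  -4. ] F [-0.7  0.1  1.1] w 57.27165324674704 30.00007204245776
tool shift [228.5 -62.9 -76. ]
az 0.01 then shift 228.4 -63.0 -76.0
```

Gripped (57.3 mm, 30 N). Lift and go toward the amber saucer, stopping short to look at it.

Emit:
play_rows(steps=[{"ax":0,"ay":0,"az":0,"dx":0,"dy":0,"dz":-2,"claw":46},{"ax":0,"ay":0,"az":0,"dx":0,"dy":0,"dz":-5,"claw":46},{"ax":0,"ay":0,"az":0,"dx":0,"dy":0,"dz":-12,"claw":46},{"ax":0,"ay":0,"az":0,"dx":0,"dy":0,"dz":-20,"claw":46},{"ax":0,"ay":0,"az":0,"dx":0,"dy":0,"dz":-20,"claw":46},{"ax":0,"ay":0,"az":0,"dx":5,"dy":-3,"dz":-15,"claw":46},{"ax":0,"ay":0,"az":0,"dx":15,"dy":-8,"dz":-6,"claw":46},{"ax":0,"ay":0,"az":0,"dx":25,"dy":-12,"dz":0,"claw":46},{"ax":0,"ay":0,"az":0,"dx":30,"dy":-12,"dz":0,"claw":46},{"ax":0,"ay":0,"az":0,"dx":30,"dy":-12,"dz":0,"claw":46},{"ax":0,"ay":0,"az":0,"dx":20,"dy":-8,"dz":0,"claw":46},{"ax":0,"ay":0,"az":0,"dx":10,"dy":-5,"dz":0,"claw":46},{"ax":0,"ay":0,"az":0,"dx":0,"dy":-3,"dz":0,"claw":46},{"ax":0,"ay":0,"az":0,"dx":0,"dy":0,"dz":0,"claw":46},{"ax":0,"ay":0,"az":0,"dx":0,"dy":0,"dz":0,"claw":46}])

```text
time_s: 19.95
tcp_pos: [0.5621, 0.2435, 0.1642]
ee_rot: [[0.75, -0.662, -0.001], [-0.662, -0.75, -0.0], [-0.0, 0.0, -1.0]]
wrist_force: [0.6, -0.6, -2.1]
gripper_width: 0.662
gripper_force: 30.0
```

```bash
cat > sau.py <<'E'
from h import *
import sys
n,col,x0,y0=sys.argv[1],sys.argv[2],float(sys.argv[3]),float(sys.argv[4])
c,W,H=look(n);h,s,v=H[...,0],H[...,1],H[...,2];z=W[...,2]
near=(c["range_z"]>0)&(np.hypot(W[...,0]-x0/1000,W[...,1]-y0/1000)<.075)
hue=(h>10)&(h<28)&(s>110) if col=="amber" else ((h>168)|(h<7))&(s>110)
m=near&hue&(z>-.005)&(z<.02)
if m.sum()>50:print("saucer",rect(W[m]),cv2.minEnclosingCircle((W[m][:,:2]*1000).astype(np.float32)))
m=near&(s<60)&(v>110)&(z>-.002)&(z<.012)&(np.hypot(W[...,0]-x0/1000,W[...,1]-y0/1000)<.025)
if m.sum()>20:print("disc",rect(W[m]))
m=hue&(c["range_z"]>0)&(np.hypot(W[...,0]-sense()["tcp_pos"][0],W[...,1]-sense()["tcp_pos"][1])<.08)&(z>.052)
if m.sum()>50:print("held",rect(W[m]))
go(x0,y0,35)
E
python3 sau.py w6 amber 632.8 181.2
```

```text
t 19.95 tcp [562.1 243.5 164.2] psi 318.57 z [-5.e-04 -0.e+00 -1.e+00] j [ 38.5  24.2  -7.2  -0.  -58.7  10.1] F [ 0.6 -0.6 -2.1] w 57.590224691794766 29.999881689436734
saucer [6.3410e+02 1.8040e+02 1.2280e+02 1.1950e+02 2.2300e+01 6.5000e+00
 1.2232e+04] ((634.7255249023438, 179.19093322753906), 62.1605339050293)
disc [ 634.4  180.    38.9   38.5   48.5    6.1 1430. ]
held [  555.2   224.3   120.9    60.6    47.6   191.3 14723. ]
tool shift [ 9.430e+01 -1.000e-01  1.292e+02]
```

View pics/w6.png

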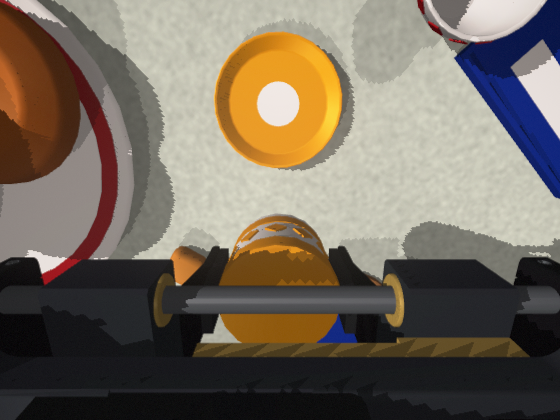

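The saucer lies straight ahead at (278,100), with the pot upright in the jaws. The saucer centre is about (633.7, 180.7). Carry over it and lower.

Emit:
play_rows(steps=[{"ax":0,"ay":0,"az":0,"dx":10,"dy":0,"dz":0,"claw":46},{"ax":0,"ay":0,"az":0,"dx":25,"dy":-0.5,"dz":0,"claw":46},{"ax":0,"ay":0,"az":0,"dx":30,"dy":0,"dz":5,"claw":46},{"ax":0,"ay":0,"az":0,"dx":20,"dy":0,"dz":15,"claw":46},{"ax":0,"ay":0,"az":0,"dx":9.5,"dy":0,"dz":20,"claw":46},{"ax":0,"ay":0,"az":0,"dx":0,"dy":0,"dz":25,"claw":46},{"ax":0,"ay":0,"az":0,"dx":0,"dy":0,"dz":20,"claw":46},{"ax":0,"ay":0,"az":0,"dx":0,"dy":0,"dz":15,"claw":46},{"ax":0,"ay":0,"az":0,"dx":0,"dy":0,"dz":10,"claw":46},{"ax":0,"ay":0,"az":0,"dx":0,"dy":0,"dz":8,"claw":46},{"ax":0,"ay":0,"az":0,"dx":0,"dy":0,"dz":5,"claw":46},{"ax":0,"ay":0,"az":0,"dx":0,"dy":0,"dz":2,"claw":46},{"ax":0,"ay":0,"az":0,"dx":0,"dy":0,"dz":1,"claw":46},{"ax":0,"ay":0,"az":0,"dx":0,"dy":0,"dz":1,"claw":46},{"ax":0,"ay":0,"az":0,"dx":0,"dy":0,"dz":0,"claw":46},{"ax":0,"ay":0,"az":0,"dx":0,"dy":0,"dz":0,"claw":46}])

```text
time_s: 21.6
tcp_pos: [0.6344, 0.1809, 0.0375]
ee_rot: [[0.749, -0.662, 0.001], [-0.662, -0.749, 0.0], [0.0, -0.001, -1.0]]
wrist_force: [0.2, 0.3, -2.6]
gripper_width: 0.661
gripper_force: 30.0
```

Emit:
play_rows(steps=[{"ax":0,"ay":0,"az":0,"dx":-0.5,"dy":0,"dz":1,"claw":46},{"ax":0,"ay":0,"az":0,"dx":0,"dy":0,"dz":0.7,"claw":46},{"ax":0,"ay":0,"az":0,"dx":0,"dy":0,"dz":0.5,"claw":46},{"ax":0,"ay":0,"az":0,"dx":0,"dy":0,"dz":0,"claw":46},{"ax":0,"ay":0,"az":0,"dx":0,"dy":0,"dz":0,"claw":46}])

```text
time_s: 22.1
tcp_pos: [0.6338, 0.1812, 0.0351]
ee_rot: [[0.749, -0.662, -0.0], [-0.662, -0.749, -0.0], [0.0, 0.0, -1.0]]
wrist_force: [-1.7, -0.1, 0.4]
gripper_width: 0.658
gripper_force: 30.0
```

Emit:
play_rows(steps=[{"ax":0,"ay":0,"az":0,"dx":0,"dy":0,"dz":0.3,"claw":46},{"ax":0,"ay":0,"az":0,"dx":0,"dy":0,"dz":0,"claw":46},{"ax":0,"ay":0,"az":0,"dx":0,"dy":0,"dz":0,"claw":46}])

```text
time_s: 22.4
tcp_pos: [0.6338, 0.1812, 0.0351]
ee_rot: [[0.749, -0.662, 0.0], [-0.662, -0.749, -0.0], [0.0, 0.0, -1.0]]
wrist_force: [-3.0, 0.3, 4.2]
gripper_width: 0.659
gripper_force: 30.0
```

Contact. Release, rise, and return above the stack.

Emit:
play_rows(steps=[{"ax":0,"ay":0,"az":0,"dx":0,"dy":0,"dz":0,"claw":58},{"ax":0,"ay":0,"az":0,"dx":0,"dy":0,"dz":0,"claw":60},{"ax":0,"ay":0,"az":0,"dx":0,"dy":0,"dz":0,"claw":65},{"ax":0,"ay":0,"az":0,"dx":0,"dy":0,"dz":0,"claw":75},{"ax":0,"ay":0,"az":0,"dx":0,"dy":0,"dz":0,"claw":75},{"ax":0,"ay":0,"az":0,"dx":0,"dy":0,"dz":-10,"claw":75},{"ax":0,"ay":0,"az":0,"dx":0,"dy":0,"dz":-30,"claw":80},{"ax":0,"ay":0,"az":0,"dx":0,"dy":0,"dz":-40,"claw":87},{"ax":0,"ay":0,"az":0,"dx":0,"dy":0,"dz":-40,"claw":87},{"ax":0,"ay":0,"az":0,"dx":-14,"dy":4,"dz":-40,"claw":87},{"ax":0,"ay":0,"az":0,"dx":-30,"dy":8,"dz":-35,"claw":87},{"ax":0,"ay":0,"az":0,"dx":-40,"dy":9,"dz":-25,"claw":87},{"ax":0,"ay":0,"az":0,"dx":-40,"dy":9,"dz":-20,"claw":87},{"ax":0,"ay":0,"az":0,"dx":-40,"dy":9,"dz":-15,"claw":87},{"ax":0,"ay":0,"az":0,"dx":-40,"dy":9,"dz":-10,"claw":87},{"ax":0,"ay":0,"az":0,"dx":-40,"dy":9,"dz":0,"claw":87},{"ax":0,"ay":0,"az":0,"dx":-30,"dy":8,"dz":0,"claw":87},{"ax":0,"ay":0,"az":0,"dx":-20,"dy":4,"dz":0,"claw":87},{"ax":0,"ay":0,"az":0,"dx":0,"dy":0,"dz":0,"claw":87},{"ax":0,"ay":0,"az":0,"dx":0,"dy":0,"dz":0,"claw":87}])

```text
time_s: 24.4
tcp_pos: [0.3678, 0.3243, 0.3004]
ee_rot: [[0.75, -0.662, 0.001], [-0.662, -0.75, 0.001], [0.0, -0.001, -1.0]]
wrist_force: [-0.3, 0.1, -0.1]
gripper_width: 0.999
gripper_force: 0.0
```

```bash
python3 pots.py w7; python3 - <<'E'
from h import *
go(365.9,328.8,84)
c=capture("scene");W=world(c);H=hsv(c);h,s=H[...,0],H[...,1];z=W[...,2]
m=(h>10)&(h<28)&(s>120)&(z>.05)&(z<.075)&(np.hypot(W[...,0]-.633,W[...,1]-.181)<.06)&(c["range_z"]>0)
print("honey lid",rect(W[m]))
cv2.imwrite("pics/s2.png",c["frame"])
E
```

```text
t 24.4 tcp [367.8 324.3 300.4] psi 318.58 z [ 0.001   0.0011 -1.    ] j [ 60.4   6.3 -11.6   0.  -72.1 -11.9] F [-0.3  0.1 -0.1] w 86.90534598793501 0.0
jam [ 366.1  329.2   57.1   56.    57.4  110.6 1912. ]
  circle ((365.560546875, 329.0979919433594), 28.97715950012207) [366.37268 328.5585 ]
box [ 392.   306.3  144.8   60.9  139.7   54.7 3514. ]
tool shift [ -4.9  -1.8 216.1]
honey lid [633.5 180.9  57.1  56.3  27.5  62.  409. ]
```

View pics/s2.png

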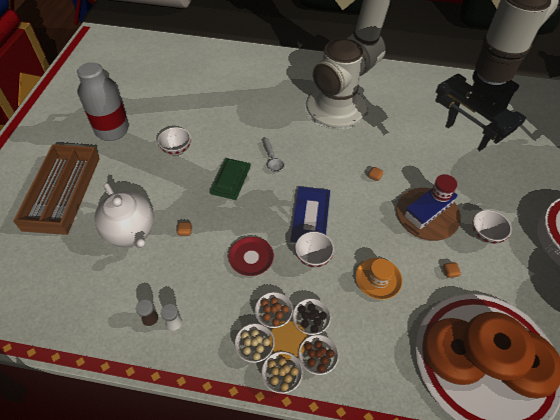

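The scene view shows honey centred on its saucer (378,272) and the tin in its dish (230,178); honey measures (633.5, 180.9). Jam stands alone on the box at (366, 329).

Emit:
play_rows(steps=[{"ax":0,"ay":0,"az":0,"dx":-5,"dy":-2,"dz":10,"claw":87},{"ax":0,"ay":0,"az":0,"dx":0,"dy":0,"dz":30,"claw":87},{"ax":0,"ay":0,"az":0,"dx":0,"dy":0,"dz":40,"claw":87},{"ax":0,"ay":0,"az":0,"dx":0,"dy":0,"dz":40,"claw":87},{"ax":0,"ay":0,"az":0,"dx":0,"dy":0,"dz":30,"claw":87},{"ax":0,"ay":0,"az":0,"dx":0,"dy":0,"dz":20,"claw":87},{"ax":0,"ay":0,"az":0,"dx":0,"dy":0,"dz":12,"claw":87},{"ax":0,"ay":0,"az":0,"dx":0,"dy":0,"dz":12,"claw":87},{"ax":0,"ay":0,"az":0,"dx":0,"dy":0,"dz":12,"claw":87},{"ax":0,"ay":0,"az":0,"dx":0,"dy":0,"dz":8,"claw":87},{"ax":0,"ay":0,"az":0,"dx":0,"dy":0,"dz":2,"claw":80},{"ax":0,"ay":0,"az":0,"dx":0,"dy":0,"dz":0,"claw":74},{"ax":0,"ay":0,"az":0,"dx":0,"dy":0,"dz":0,"claw":68},{"ax":0,"ay":0,"az":0,"dx":0,"dy":0,"dz":0,"claw":66}])

```text
time_s: 25.9
tcp_pos: [0.3657, 0.3294, 0.0841]
ee_rot: [[0.749, -0.662, 0.001], [-0.662, -0.749, 0.001], [-0.0, -0.001, -1.0]]
wrist_force: [0.3, -0.4, 1.4]
gripper_width: 0.787
gripper_force: 0.0
```

Emit:
play_rows(steps=[{"ax":0,"ay":0,"az":0,"dx":0,"dy":0,"dz":0,"claw":64},{"ax":0,"ay":0,"az":0,"dx":0,"dy":0,"dz":0,"claw":62},{"ax":0,"ay":0,"az":0,"dx":0,"dy":0,"dz":0,"claw":60},{"ax":0,"ay":0,"az":0,"dx":0,"dy":0,"dz":0,"claw":58},{"ax":0,"ay":0,"az":0,"dx":0,"dy":0,"dz":0,"claw":55},{"ax":0,"ay":0,"az":0,"dx":0,"dy":0,"dz":0,"claw":50},{"ax":0,"ay":0,"az":0,"dx":0,"dy":0,"dz":0,"claw":46},{"ax":0,"ay":0,"az":0,"dx":0,"dy":0,"dz":0,"claw":46}])

```text
time_s: 26.7
tcp_pos: [0.3657, 0.3294, 0.0837]
ee_rot: [[0.749, -0.662, 0.001], [-0.662, -0.749, 0.001], [-0.0, -0.001, -1.0]]
wrist_force: [1.5, 1.0, -0.2]
gripper_width: 0.663
gripper_force: 30.0
```

```bash
python3 - <<'E'
from h import *
st();go(480,100,165);go(560,-90,165)
E
```

```text
t 26.7 tcp [365.7 329.4  83.7] psi 318.52 z [ 6.e-04  9.e-04 -1.e+00] j [ 61.   19.4 -29.4   0.  -41.1 -12.4] F [ 1.5  1.  -0.2] w 57.6660869415231 29.99972936231643
tool shift [237.6  96.1 -81.4]
tool shift [423.4 185.5 -81.5]
```

Emit:
play_rows(steps=[{"ax":0,"ay":0,"az":0,"dx":0,"dy":0,"dz":-2,"claw":46},{"ax":0,"ay":0,"az":0,"dx":0,"dy":0,"dz":-5,"claw":46},{"ax":0,"ay":0,"az":0,"dx":0,"dy":0,"dz":-12,"claw":46},{"ax":0,"ay":0,"az":0,"dx":0,"dy":0,"dz":-20,"claw":46},{"ax":0,"ay":0,"az":0,"dx":0,"dy":0,"dz":-22,"claw":46},{"ax":0,"ay":0,"az":0,"dx":9,"dy":4,"dz":-15,"claw":46},{"ax":0,"ay":0,"az":0,"dx":20,"dy":9,"dz":-5,"claw":46},{"ax":0,"ay":0,"az":0,"dx":32,"dy":14,"dz":0,"claw":46},{"ax":0,"ay":0,"az":0,"dx":36,"dy":16,"dz":0,"claw":46},{"ax":0,"ay":0,"az":0,"dx":40,"dy":17.5,"dz":0,"claw":46},{"ax":0,"ay":0,"az":0,"dx":40,"dy":17.5,"dz":0,"claw":46},{"ax":0,"ay":0,"az":0,"dx":40,"dy":17.5,"dz":0,"claw":46},{"ax":0,"ay":0,"az":0,"dx":40,"dy":17.5,"dz":0,"claw":46},{"ax":0,"ay":0,"az":0,"dx":40,"dy":17.5,"dz":0,"claw":46},{"ax":0,"ay":0,"az":0,"dx":40,"dy":17.5,"dz":0,"claw":46},{"ax":0,"ay":0,"az":0,"dx":36,"dy":16,"dz":0,"claw":46},{"ax":0,"ay":0,"az":0,"dx":28,"dy":12,"dz":0,"claw":46},{"ax":0,"ay":0,"az":0,"dx":16,"dy":7,"dz":0,"claw":46},{"ax":0,"ay":0,"az":0,"dx":6,"dy":2.5,"dz":0,"claw":46},{"ax":0,"ay":0,"az":0,"dx":0,"dy":0,"dz":0,"claw":46}])

```text
time_s: 28.7
tcp_pos: [0.5591, -0.0906, 0.1642]
ee_rot: [[0.748, -0.664, -0.001], [-0.664, -0.748, 0.0], [-0.001, 0.001, -1.0]]
wrist_force: [-0.5, 0.4, -2.2]
gripper_width: 0.658
gripper_force: 30.0
```

Emit:
play_rows(steps=[{"ax":0,"ay":0,"az":0,"dx":0,"dy":0,"dz":0,"claw":46},{"ax":0,"ay":0,"az":0,"dx":0,"dy":0,"dz":0,"claw":46}])

```text
time_s: 28.9
tcp_pos: [0.559, -0.0892, 0.1647]
ee_rot: [[0.75, -0.661, -0.0], [-0.661, -0.75, 0.0], [-0.0, 0.0, -1.0]]
wrist_force: [-0.4, 0.6, -1.5]
gripper_width: 0.662
gripper_force: 30.0
```

```bash
python3 sau.py w8 red 630 -154.8
```

```text
t 28.9 tcp [559.  -89.2 164.7] psi 318.59000000000003 z [-3.e-04  2.e-04 -1.e+00] j [  7.3  19.9 -13.8  -0.  -56.2  41.3] F [-0.4  0.6 -1.5] w 57.61906338519543 29.999733022414148
saucer [ 6.3120e+02 -1.5580e+02  1.1810e+02  1.1770e+02  3.5900e+01  6.5000e+00
  1.2096e+04] ((631.2537841796875, -154.84812927246094), 60.337589263916016)
disc [ 631.4 -155.8   39.1   38.9    4.6    6.  1469. ]
held [ 572.7  -82.9   83.6   56.3   48.   191.4 8035. ]
tool shift [ 96.6   2.4 129.7]
```

View pics/w8.png

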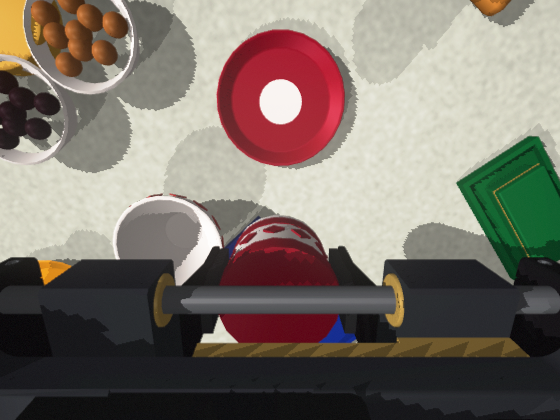

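The saucer lies straight ahead at (280,98) with the pot upright, and the tea bowl is well clear at (167,240). Target (630.6, −155.2).

Emit:
play_rows(steps=[{"ax":0,"ay":0,"az":0,"dx":10,"dy":0,"dz":0,"claw":46},{"ax":0,"ay":0,"az":0,"dx":25,"dy":1,"dz":0,"claw":46},{"ax":0,"ay":0,"az":0,"dx":31,"dy":1,"dz":5,"claw":46},{"ax":0,"ay":0,"az":0,"dx":21,"dy":0,"dz":15,"claw":46},{"ax":0,"ay":0,"az":0,"dx":9.5,"dy":0,"dz":20,"claw":46},{"ax":0,"ay":0,"az":0,"dx":0,"dy":0,"dz":25,"claw":46},{"ax":0,"ay":0,"az":0,"dx":0,"dy":0,"dz":20,"claw":46},{"ax":0,"ay":0,"az":0,"dx":0,"dy":0,"dz":15,"claw":46},{"ax":0,"ay":0,"az":0,"dx":0,"dy":0,"dz":10,"claw":46},{"ax":0,"ay":0,"az":0,"dx":0,"dy":0,"dz":8,"claw":46},{"ax":0,"ay":0,"az":0,"dx":0,"dy":0,"dz":5,"claw":46},{"ax":0,"ay":0,"az":0,"dx":0,"dy":0,"dz":2,"claw":46},{"ax":0,"ay":0,"az":0,"dx":0,"dy":0,"dz":1,"claw":46},{"ax":0,"ay":0,"az":0,"dx":0,"dy":0,"dz":1,"claw":46},{"ax":0,"ay":0,"az":0,"dx":0,"dy":0,"dz":0,"claw":46},{"ax":0,"ay":0,"az":0,"dx":0,"dy":0,"dz":0,"claw":46}])

```text
time_s: 30.55
tcp_pos: [0.6306, -0.1556, 0.038]
ee_rot: [[0.749, -0.662, 0.001], [-0.662, -0.749, -0.0], [0.001, -0.0, -1.0]]
wrist_force: [0.3, -0.5, -0.6]
gripper_width: 0.661
gripper_force: 30.0
```

Emit:
play_rows(steps=[{"ax":0,"ay":0,"az":0,"dx":-0.5,"dy":0,"dz":1,"claw":46},{"ax":0,"ay":0,"az":0,"dx":0,"dy":0,"dz":0.7,"claw":46},{"ax":0,"ay":0,"az":0,"dx":0,"dy":0,"dz":0.7,"claw":46},{"ax":0,"ay":0,"az":0,"dx":0,"dy":0,"dz":0.5,"claw":46},{"ax":0,"ay":0,"az":0,"dx":0,"dy":0,"dz":0,"claw":46},{"ax":0,"ay":0,"az":0,"dx":0,"dy":0,"dz":0,"claw":46}])

```text
time_s: 31.15
tcp_pos: [0.63, -0.1552, 0.0348]
ee_rot: [[0.749, -0.662, -0.0], [-0.662, -0.749, -0.0], [-0.0, 0.0, -1.0]]
wrist_force: [-0.3, 0.1, 0.0]
gripper_width: 0.657
gripper_force: 30.0
```

Emit:
play_rows(steps=[{"ax":0,"ay":0,"az":0,"dx":0,"dy":0,"dz":0.4,"claw":46},{"ax":0,"ay":0,"az":0,"dx":0,"dy":0,"dz":0,"claw":46},{"ax":0,"ay":0,"az":0,"dx":0,"dy":0,"dz":0,"claw":46}])

```text
time_s: 31.45
tcp_pos: [0.63, -0.1552, 0.0348]
ee_rot: [[0.749, -0.662, 0.0], [-0.662, -0.749, -0.0], [0.0, 0.0, -1.0]]
wrist_force: [-1.4, 0.4, 4.0]
gripper_width: 0.663
gripper_force: 30.0
```

Contact. Release, rise, and return to the stack.

Emit:
play_rows(steps=[{"ax":0,"ay":0,"az":0,"dx":0,"dy":0,"dz":0,"claw":58},{"ax":0,"ay":0,"az":0,"dx":0,"dy":0,"dz":0,"claw":60},{"ax":0,"ay":0,"az":0,"dx":0,"dy":0,"dz":0,"claw":65},{"ax":0,"ay":0,"az":0,"dx":0,"dy":0,"dz":0,"claw":75},{"ax":0,"ay":0,"az":0,"dx":0,"dy":0,"dz":0,"claw":75},{"ax":0,"ay":0,"az":0,"dx":0,"dy":0,"dz":-10,"claw":75},{"ax":0,"ay":0,"az":0,"dx":0,"dy":0,"dz":-30,"claw":80},{"ax":0,"ay":0,"az":0,"dx":0,"dy":0,"dz":-40,"claw":87},{"ax":0,"ay":0,"az":0,"dx":0,"dy":0,"dz":-40,"claw":87},{"ax":0,"ay":0,"az":0,"dx":0,"dy":0,"dz":-40,"claw":87},{"ax":0,"ay":0,"az":0,"dx":0,"dy":0,"dz":-30,"claw":87},{"ax":0,"ay":0,"az":0,"dx":-20,"dy":-7,"dz":-20,"claw":87},{"ax":0,"ay":0,"az":0,"dx":-35,"dy":-12.5,"dz":-15,"claw":87}])

```text
time_s: 32.75
tcp_pos: [0.6024, -0.105, 0.2616]
ee_rot: [[0.747, -0.665, 0.004], [-0.665, -0.747, -0.0], [0.003, -0.002, -1.0]]
wrist_force: [0.5, 1.2, -0.6]
gripper_width: 1.001
gripper_force: 0.0
```

Emit:
play_rows(steps=[{"ax":0,"ay":0,"az":0,"dx":-40,"dy":-14.5,"dz":-10,"claw":87},{"ax":0,"ay":0,"az":0,"dx":-44,"dy":-16,"dz":-10,"claw":87},{"ax":0,"ay":0,"az":0,"dx":-44,"dy":-16,"dz":0,"claw":87},{"ax":0,"ay":0,"az":0,"dx":-44,"dy":-16,"dz":0,"claw":87},{"ax":0,"ay":0,"az":0,"dx":-44,"dy":-16,"dz":0,"claw":87},{"ax":0,"ay":0,"az":0,"dx":-44,"dy":-16,"dz":0,"claw":87},{"ax":0,"ay":0,"az":0,"dx":-44,"dy":-16,"dz":0,"claw":87},{"ax":0,"ay":0,"az":0,"dx":-44,"dy":-16,"dz":0,"claw":87},{"ax":0,"ay":0,"az":0,"dx":-44,"dy":-16,"dz":0,"claw":87},{"ax":0,"ay":0,"az":0,"dx":-36,"dy":-12,"dz":0,"claw":87},{"ax":0,"ay":0,"az":0,"dx":-20,"dy":-8,"dz":0,"claw":87},{"ax":0,"ay":0,"az":0,"dx":-10,"dy":-3,"dz":0,"claw":87},{"ax":0,"ay":0,"az":0,"dx":0,"dy":0,"dz":0,"claw":87},{"ax":0,"ay":0,"az":0,"dx":0,"dy":0,"dz":0,"claw":87}])

```text
time_s: 34.15
tcp_pos: [0.3685, 0.3225, 0.2795]
ee_rot: [[0.749, -0.663, 0.0], [-0.663, -0.749, -0.0], [0.0, -0.0, -1.0]]
wrist_force: [0.5, 0.1, 0.5]
gripper_width: 0.996
gripper_force: 0.0
```

```bash
python3 pots.py w9; python3 - <<'E'
from h import *
go(392.2,306.2,41)
c=capture("scene");W=world(c);H=hsv(c);h,s=H[...,0],H[...,1];z=W[...,2]
m=((h>168)|(h<7))&(s>110)&(z>.05)&(z<.075)&(np.hypot(W[...,0]-.63,W[...,1]+.155)<.06)&(c["range_z"]>0)
print("jam lid",rect(W[m]))
c=pickle.load(open("w8.pkl","rb"))
E
```

```text
t 34.15 tcp [368.5 322.5 279.5] psi 318.49 z [ 1.e-04 -1.e-04 -1.e+00] j [ 60.2   7.  -13.8   0.  -69.3 -11.8] F [0.5 0.1 0.5] w 86.6863439154505 0.0
box [ 392.   306.4  145.2   60.9  139.7   54.7 5968. ]
tool shift [ 28.2  -3.6 238.4]
jam lid [ 629.6 -154.4   57.6   56.5   53.5   61.4  374. ]
```

View pics/w9.png

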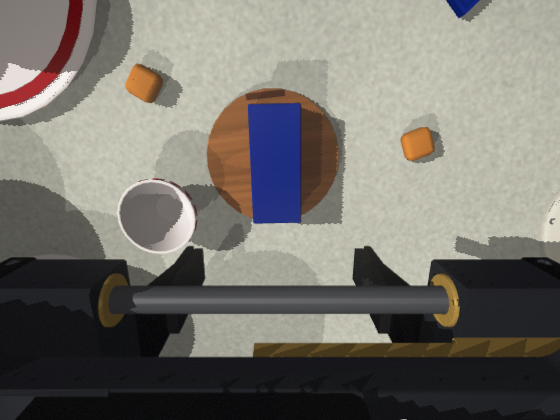

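Jam sits at (629.6, −154.4). The view shows the bare box at (275,163), slightly rotated; it measures (392, 306.4), yaw 139.7°. Now I take the box.

Emit:
play_rows(steps=[{"ax":0,"ay":0,"az":-1.2,"dx":0,"dy":0,"dz":0,"claw":87},{"ax":0,"ay":0,"az":0,"dx":18.3,"dy":-2.9,"dz":20,"claw":87},{"ax":0,"ay":0,"az":0,"dx":10,"dy":0,"dz":40,"claw":87},{"ax":0,"ay":0,"az":0,"dx":0,"dy":0,"dz":40,"claw":87},{"ax":0,"ay":0,"az":0,"dx":0,"dy":0,"dz":40,"claw":87},{"ax":0,"ay":0,"az":0,"dx":0,"dy":0,"dz":30,"claw":87},{"ax":0,"ay":0,"az":0,"dx":0,"dy":0,"dz":20,"claw":87},{"ax":0,"ay":0,"az":0,"dx":0,"dy":0,"dz":12,"claw":87},{"ax":0,"ay":0,"az":0,"dx":0,"dy":0,"dz":12,"claw":87},{"ax":0,"ay":0,"az":0,"dx":0,"dy":0,"dz":12,"claw":87},{"ax":0,"ay":0,"az":0,"dx":0,"dy":0,"dz":10,"claw":87},{"ax":0,"ay":0,"az":0,"dx":0,"dy":0,"dz":3.5,"claw":80},{"ax":0,"ay":0,"az":0,"dx":0,"dy":0,"dz":0,"claw":74},{"ax":0,"ay":0,"az":0,"dx":0,"dy":0,"dz":0,"claw":70},{"ax":0,"ay":0,"az":0,"dx":0,"dy":0,"dz":0,"claw":68}])

```text
time_s: 35.75
tcp_pos: [0.3921, 0.3074, 0.0403]
ee_rot: [[0.763, -0.646, 0.001], [-0.646, -0.763, 0.001], [-0.0, -0.001, -1.0]]
wrist_force: [0.3, -0.8, 0.0]
gripper_width: 0.805
gripper_force: 0.0
```

Emit:
play_rows(steps=[{"ax":0,"ay":0,"az":0,"dx":0,"dy":0,"dz":0,"claw":66},{"ax":0,"ay":0,"az":0,"dx":0,"dy":0,"dz":0,"claw":64},{"ax":0,"ay":0,"az":0,"dx":0,"dy":0,"dz":0,"claw":62},{"ax":0,"ay":0,"az":0,"dx":0,"dy":0,"dz":0,"claw":60},{"ax":0,"ay":0,"az":0,"dx":0,"dy":0,"dz":0,"claw":55},{"ax":0,"ay":0,"az":0,"dx":0,"dy":0,"dz":0,"claw":50},{"ax":0,"ay":0,"az":0,"dx":0,"dy":0,"dz":0,"claw":50},{"ax":0,"ay":0,"az":0,"dx":0,"dy":0,"dz":0,"claw":50}])

```text
time_s: 36.55
tcp_pos: [0.3917, 0.307, 0.0399]
ee_rot: [[0.763, -0.647, -0.0], [-0.647, -0.763, -0.0], [-0.0, 0.0, -1.0]]
wrist_force: [-1.9, -0.2, 2.8]
gripper_width: 0.708
gripper_force: 30.0
```

```bash
python3 - <<'E'
from h import *
st();go(430,60,140);go(430,60,140,362.5)
E
```

```text
t 36.55 tcp [391.7 307.   39.9] psi 319.72 z [-1.e-04 -2.e-04 -1.e+00] j [ 56.8  23.9 -31.   -0.  -35.2  -7.1] F [-1.9 -0.2  2.8] w 61.59044482959486 30.000146026723087
tool shift [ 188.9  163.7 -100.1]
tool shift [ 188.9  163.7 -100.1]
az -42.78 then shift 27.5 248.4 -100.1
```

Gripped (61.6 mm). Lift, approach the blue dish from the side, and turn to its yaw (2.6°).

Emit:
play_rows(steps=[{"ax":0,"ay":0,"az":0,"dx":0,"dy":0,"dz":-2,"claw":50},{"ax":0,"ay":0,"az":0,"dx":0,"dy":0,"dz":-4,"claw":50},{"ax":0,"ay":0,"az":0,"dx":0,"dy":0,"dz":-10,"claw":50},{"ax":0,"ay":0,"az":0,"dx":0,"dy":0,"dz":-20,"claw":50},{"ax":0,"ay":0,"az":0,"dx":0,"dy":0,"dz":-30,"claw":50},{"ax":0,"ay":0,"az":0,"dx":0,"dy":0,"dz":-30,"claw":50},{"ax":0,"ay":0,"az":0,"dx":5,"dy":4,"dz":-18,"claw":50},{"ax":0,"ay":0,"az":0,"dx":14,"dy":10,"dz":-6,"claw":50},{"ax":0,"ay":0,"az":0,"dx":25,"dy":19,"dz":0,"claw":50},{"ax":0,"ay":0,"az":0,"dx":30,"dy":23,"dz":0,"claw":50},{"ax":0,"ay":0,"az":0,"dx":30,"dy":23,"dz":0,"claw":50},{"ax":0,"ay":0,"az":0,"dx":30,"dy":23,"dz":0,"claw":50},{"ax":0,"ay":0,"az":0,"dx":25,"dy":19,"dz":0,"claw":50},{"ax":0,"ay":0,"az":0,"dx":18,"dy":13,"dz":0,"claw":50},{"ax":0,"ay":0,"az":-3,"dx":0,"dy":0,"dz":0,"claw":50},{"ax":0,"ay":0,"az":-7,"dx":0,"dy":0,"dz":0,"claw":50},{"ax":0,"ay":0,"az":-8,"dx":0,"dy":0,"dz":0,"claw":50},{"ax":0,"ay":0,"az":-8,"dx":0,"dy":0,"dz":0,"claw":50},{"ax":0,"ay":0,"az":-8,"dx":0,"dy":0,"dz":0,"claw":50},{"ax":0,"ay":0,"az":-6,"dx":0,"dy":0,"dz":0,"claw":50}])

```text
time_s: 38.55
tcp_pos: [0.439, 0.0891, 0.1589]
ee_rot: [[1.0, -0.001, -0.002], [-0.001, -1.0, -0.001], [-0.002, 0.001, -1.0]]
wrist_force: [0.6, 0.1, -4.0]
gripper_width: 0.707
gripper_force: 30.0
```

Emit:
play_rows(steps=[{"ax":0,"ay":0,"az":-2.9,"dx":0,"dy":0,"dz":0,"claw":50},{"ax":0,"ay":0,"az":0,"dx":0,"dy":0,"dz":0,"claw":50},{"ax":0,"ay":0,"az":0,"dx":0,"dy":0,"dz":0,"claw":50}])

```text
time_s: 38.85
tcp_pos: [0.4395, 0.0896, 0.1593]
ee_rot: [[0.999, 0.044, -0.001], [0.044, -0.999, -0.001], [-0.001, 0.001, -1.0]]
wrist_force: [-0.9, -0.7, -3.5]
gripper_width: 0.709
gripper_force: 30.0
```

```bash
python3 - <<'E'
from h import *
c,W,H=look("w10");h,s,v=H[...,0],H[...,1],H[...,2];z=W[...,2];ok=(c["range_z"]>0)
m=ok&(h>100)&(h<130)&(s>110)&(z>-.005)&(z<.02)
print("dish",rect(W[m]))
m=ok&(s<60)&(v>110)&(z>.002)&(z<.012)&(abs(W[...,0]-.467)<.05)&(abs(W[...,1]+.019)<.025)
print("white",rect(W[m]))
go(467.2,-19.2,37,2.6)
E
```

```text
t 38.85 tcp [439.5  89.6 159.3] psi 2.51 z [-1.4e-03 -6.0e-04 -1.0e+00] j [ 32.4   9.4 -29.7  -0.  -51.   60.1] F [-0.9 -0.7 -3.5] w 61.646890607451226 29.99967936426401
dish [ 4.6770e+02 -2.0500e+01  1.8300e+02  9.4800e+01  2.9000e+00  5.8000e+00
  1.3437e+04]
white [ 4.670e+02 -2.000e+01  1.002e+02  3.390e+01  2.300e+00  6.000e+00
  3.284e+03]
tool shift [ 22.8 110.1 122.4]
az -0.08 then shift 22.6 110.1 122.4
```

View pics/w10.png

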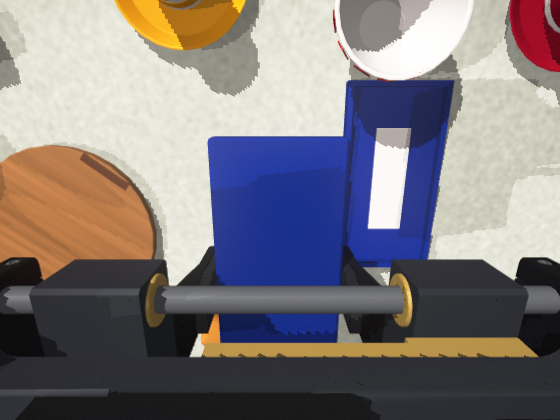

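The view shows the box level and parallel to the dish at (400,175), with the bowl just beyond the dish end at (400,40). The box end will stay about 20 mm clear of it. Move over and lower.

Emit:
play_rows(steps=[{"ax":0,"ay":0,"az":-0.1,"dx":2,"dy":10,"dz":0,"claw":50},{"ax":0,"ay":0,"az":0,"dx":5,"dy":25,"dz":0,"claw":50},{"ax":0,"ay":0,"az":0,"dx":6,"dy":30,"dz":0,"claw":50},{"ax":0,"ay":0,"az":0,"dx":5,"dy":25,"dz":5,"claw":50},{"ax":0,"ay":0,"az":0,"dx":3,"dy":14,"dz":10,"claw":50},{"ax":0,"ay":0,"az":0,"dx":1.4,"dy":6.4,"dz":20,"claw":50},{"ax":0,"ay":0,"az":0,"dx":0,"dy":0,"dz":25,"claw":50},{"ax":0,"ay":0,"az":0,"dx":0,"dy":0,"dz":20,"claw":50},{"ax":0,"ay":0,"az":0,"dx":0,"dy":0,"dz":15,"claw":50},{"ax":0,"ay":0,"az":0,"dx":0,"dy":0,"dz":10,"claw":50},{"ax":0,"ay":0,"az":0,"dx":0,"dy":0,"dz":8,"claw":50},{"ax":0,"ay":0,"az":0,"dx":0,"dy":0,"dz":5,"claw":50},{"ax":0,"ay":0,"az":0,"dx":0,"dy":0,"dz":2,"claw":50},{"ax":0,"ay":0,"az":0,"dx":0,"dy":0,"dz":1,"claw":50},{"ax":0,"ay":0,"az":0,"dx":0,"dy":0,"dz":0,"claw":50},{"ax":0,"ay":0,"az":0,"dx":0,"dy":0,"dz":0,"claw":50}])

```text
time_s: 40.5
tcp_pos: [0.468, -0.0187, 0.0392]
ee_rot: [[0.999, 0.048, 0.001], [0.048, -0.999, 0.0], [0.001, -0.0, -1.0]]
wrist_force: [-0.4, 0.5, -2.4]
gripper_width: 0.712
gripper_force: 30.0
```

Emit:
play_rows(steps=[{"ax":0,"ay":0,"az":0,"dx":-1,"dy":0.8,"dz":1,"claw":50},{"ax":0,"ay":0,"az":0,"dx":0,"dy":0,"dz":1,"claw":50},{"ax":0,"ay":0,"az":0,"dx":0,"dy":0,"dz":0.8,"claw":50},{"ax":0,"ay":0,"az":0,"dx":0,"dy":0,"dz":0.6,"claw":50},{"ax":0,"ay":0,"az":0,"dx":0,"dy":0,"dz":0.4,"claw":50},{"ax":0,"ay":0,"az":0,"dx":0,"dy":0,"dz":0,"claw":50},{"ax":0,"ay":0,"az":0,"dx":0,"dy":0,"dz":0,"claw":50}])

```text
time_s: 41.2
tcp_pos: [0.4668, -0.0196, 0.0349]
ee_rot: [[0.999, 0.047, 0.0], [0.047, -0.999, 0.0], [0.0, -0.0, -1.0]]
wrist_force: [0.6, 0.9, -4.0]
gripper_width: 0.708
gripper_force: 30.0
```

Still hanging (−4 N), so I go lower in half-millimetres.

Emit:
play_rows(steps=[{"ax":0,"ay":0,"az":0,"dx":0,"dy":0,"dz":0.4,"claw":50},{"ax":0,"ay":0,"az":0,"dx":0,"dy":0,"dz":0.3,"claw":50},{"ax":0,"ay":0,"az":0,"dx":0,"dy":0,"dz":0,"claw":50},{"ax":0,"ay":0,"az":0,"dx":0,"dy":0,"dz":0,"claw":50}])

```text
time_s: 41.6
tcp_pos: [0.4668, -0.0196, 0.0348]
ee_rot: [[0.999, 0.048, 0.0], [0.048, -0.999, -0.0], [0.0, 0.0, -1.0]]
wrist_force: [-2.1, 1.3, 5.3]
gripper_width: 0.71
gripper_force: 30.0
```

Contact. Release, rise well clear, and check everything.

Emit:
play_rows(steps=[{"ax":0,"ay":0,"az":0,"dx":0,"dy":0,"dz":0,"claw":62},{"ax":0,"ay":0,"az":0,"dx":0,"dy":0,"dz":0,"claw":64},{"ax":0,"ay":0,"az":0,"dx":0,"dy":0,"dz":0,"claw":70},{"ax":0,"ay":0,"az":0,"dx":0,"dy":0,"dz":0,"claw":76},{"ax":0,"ay":0,"az":0,"dx":0,"dy":0,"dz":0,"claw":76},{"ax":0,"ay":0,"az":0,"dx":0,"dy":0,"dz":-10,"claw":76},{"ax":0,"ay":0,"az":0,"dx":0,"dy":0,"dz":-30,"claw":80},{"ax":0,"ay":0,"az":0,"dx":0,"dy":0,"dz":-40,"claw":87},{"ax":0,"ay":0,"az":0,"dx":0,"dy":0,"dz":-40,"claw":87},{"ax":0,"ay":0,"az":0,"dx":0,"dy":0,"dz":-40,"claw":87},{"ax":0,"ay":0,"az":0,"dx":-20,"dy":0,"dz":-40,"claw":87},{"ax":0,"ay":0,"az":0,"dx":-30,"dy":0,"dz":-40,"claw":87},{"ax":0,"ay":0,"az":0,"dx":-20,"dy":0,"dz":-30,"claw":87},{"ax":0,"ay":0,"az":0,"dx":0,"dy":0,"dz":0,"claw":87},{"ax":0,"ay":0,"az":0,"dx":0,"dy":0,"dz":0,"claw":87}])

```text
time_s: 43.1
tcp_pos: [0.3965, -0.0229, 0.3054]
ee_rot: [[0.999, 0.048, 0.003], [0.048, -0.999, 0.002], [0.003, -0.001, -1.0]]
wrist_force: [0.0, -0.6, 0.1]
gripper_width: 0.997
gripper_force: 0.0
```

```bash
python3 - <<'E'
from h import *
def rep(c):
    W=world(c);H=hsv(c);h,s=H[...,0],H[...,1];z=W[...,2];ok=c["range_z"]>0
    g=(h>50)&(h<85)&(s>90);b=(h>100)&(h<130)&(s>110);a=(h>10)&(h<28)&(s>120);r=((h>168)|(h<7))&(s>110)
    for n,m,x,y,lo,hi in(("tin",g,.38,-.273,.026,.038),("tin_dish",g,.38,-.273,-.005,.02),("box",b,.467,-.02,.042,.056),("box_dish",b,.467,-.02,-.005,.02),("honey",a,.633,.181,.055,.07),("honey_s",a,.633,.181,-.005,.02),("jam",r,.63,-.155,.055,.07),("jam_s",r,.63,-.155,-.005,.02)):
        q=m&ok&(z>lo)&(z<hi)&(np.hypot(W[...,0]-x,W[...,1]-y)<.12)
        if q.sum()>40:print(" ",n,rect(W[q]))
c,_,_=look("w11");rep(c)
for n in("top","scene"):
    print(n);c=capture(n);rep(c);cv2.imwrite(f"pics/{n}9.png",c["frame"])
E
```

```text
t 43.1 tcp [396.5 -22.9 305.4] psi 2.72 z [ 0.003   0.0015 -1.    ] j [ 20.4  -4.  -21.5  -0.  -72.4  72.3] F [ 0.  -0.6  0.1] w 86.73157309327435 0.0
  tin [ 381.1 -273.7  100.2   46.9  174.9   31.4 2287. ]
  tin_dish [ 379.  -273.5  138.9   81.7  174.6    7.5 2640. ]
  box [ 4.677e+02 -2.050e+01  1.448e+02  6.200e+01  2.600e+00  4.970e+01
  5.685e+03]
  box_dish [ 4.675e+02 -2.000e+01  1.830e+02  9.340e+01  2.500e+00  6.600e+00
  3.419e+03]
  honey_s [ 596.4  181.8  117.4   41.5   92.     6.9 2147. ]
  jam [ 607.4 -155.7   47.3   13.9   91.7   61.5  482. ]
  jam_s [ 602.4 -156.8  117.8   60.5   92.4    6.9 2785. ]
top
  tin [ 379.  -273.    99.5   46.3  174.6   30.6  629. ]
  tin_dish [ 380.7 -274.1  136.5   82.3  174.6    6.2  888. ]
  box [469.4 -42.  142.7  33.5  11.3  48.6 205. ]
  box_dish [467.4 -19.8 186.3  91.5   2.3   6.2 490. ]
  honey [631.1 181.5  57.3  54.9  44.8  60.5 373. ]
  honey_s [ 634.2  181.3  120.6  118.8    7.9    6.7 1053. ]
  jam [ 627.2 -154.1   56.4   55.9  156.9   60.2  355. ]
  jam_s [ 629.7 -154.5  117.6  116.8   69.2    6.4 1038. ]
scene
  tin [ 381.  -272.1  102.8   46.2  175.6   31.5  416. ]
  tin_dish [ 376.1 -271.3  152.6   79.8  174.6    9.7  413. ]
  box [466.4 -19.2 149.6  60.8   2.8  50.2 962. ]
  box_dish [449.5 -18.2 155.2  90.2   2.1   9.  175. ]
  honey [633.9 181.3  56.3  56.1  39.6  61.9 396. ]
  honey_s [630.5 183.1 124.1 116.6 141.2   8.2 954. ]
  jam [ 629.2 -154.    56.    55.9  144.4   61.9  363. ]
  jam_s [ 631.2 -152.7  116.8  115.3  106.3    7.8  832. ]
```

View pics/scene9.png

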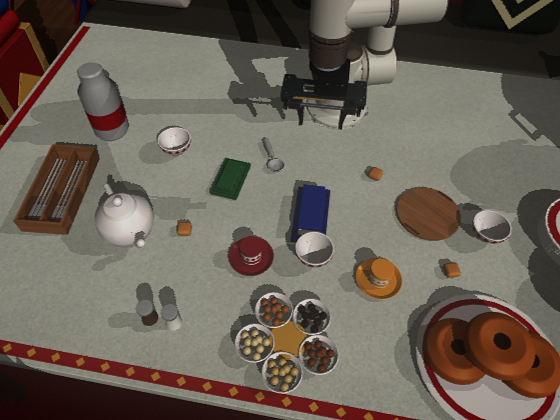

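The final view shows all four pieces upright in their plates: tin (230,178), box (311,212), jam (250,253), honey (379,272). Each is centred within about 2–3 mm, and the teapot and bowl have not moved. Handing in.

```bash
python3 -c "from station import *; print(finish_job())"
```

```text
the job is handed in; nothing more can be done
None
```

The tea tin, honey pot, jam pot and sugar box each lie upright and flat in their own plates, centred within about 2–3 mm by the cameras. The teapot and tea bowl were not moved, and I handed the job in at about 43 s.

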